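# Brush the glaze test tiles and hang them to dry

### The job

Take the glaze brush from its stand, dip its tip into the small glaze bowl, down close to the bottom, and gently dab the top of every arch-shaped test tile where it stands, going from the longest tile to the shortest. Then rinse the brush by dipping its tip into the wide shallow dish, again close to the bottom, hang it back in its stand, and only after that hang all the tiles astride the bar of the drying rack, between the uprights and not touching one another. Leave the two jars and the water bottle where they are.

Things in the scene. Friction and masses are not known exactly. Their poses are not given: they have to be found in the camera images.
- tile_64: Terracotta (bisque) test tile, a rigid arch (inverted U) 64 mm long; may be absent. It stands on its two leg edges. Origin at the middle of the underside (level of the feet); x along its length (64 mm, the arch is open at both x ends), y across the legs (46 mm over the outside, 32 mm inside gap), z up. Flat top at z = 46 mm, underside of the top at z = 39 mm; walls 7 mm thick. About 141 g.
- tile_64_top (a point): Centre of the flat top of the 64 mm tile, 46 mm above its feet; axes as the tile's.
- tile_54: Terracotta (bisque) test tile, a rigid arch (inverted U) 54 mm long; may be absent. It stands on its two leg edges. Origin at the middle of the underside (level of the feet); x along its length (54 mm, the arch is open at both x ends), y across the legs (46 mm over the outside, 32 mm inside gap), z up. Flat top at z = 46 mm, underside of the top at z = 39 mm; walls 7 mm thick. About 119 g.
- tile_54_top (a point): Centre of the flat top of the 54 mm tile, 46 mm above its feet; axes as the tile's.
- tile_44: Terracotta (bisque) test tile, a rigid arch (inverted U) 44 mm long; may be absent. It stands on its two leg edges. Origin at the middle of the underside (level of the feet); x along its length (44 mm, the arch is open at both x ends), y across the legs (46 mm over the outside, 32 mm inside gap), z up. Flat top at z = 46 mm, underside of the top at z = 39 mm; walls 7 mm thick. About 97 g.
- tile_44_top (a point): Centre of the flat top of the 44 mm tile, 46 mm above its feet; axes as the tile's.
- tile_34: Terracotta (bisque) test tile, a rigid arch (inverted U) 34 mm long; may be absent. It stands on its two leg edges. Origin at the middle of the underside (level of the feet); x along its length (34 mm, the arch is open at both x ends), y across the legs (46 mm over the outside, 32 mm inside gap), z up. Flat top at z = 46 mm, underside of the top at z = 39 mm; walls 7 mm thick. About 75 g.
- tile_34_top (a point): Centre of the flat top of the 34 mm tile, 46 mm above its feet; axes as the tile's.
- rack: Fixed wooden drying rack: one round horizontal bar, 18 mm thick, on two uprights. Origin on the table below the middle of the bar; y along the bar, x across it, z up. The uprights (14 mm along the bar, 18 mm across, top level with the bar's) stand at y = -178 and +178 mm, so about 340 mm of bar are free; the feet reach 70 mm to either side along x.
- bar_mid (a point): Middle of the bar, on its axis, 150 mm above the table (the bar's top line is at 159 mm); axes as the rack's.
- brush: Glaze brush, about 60 g, hanging tip down and upright in its stand. Origin on its axis at the underside of its round collar (46 mm across, 6 mm thick, z = 0 to 6 mm), by which it rests on the stand's rim. Above it a round handle 16 mm thick up to z = 95 mm; below it a 16 mm ferrule to z = -40 mm and 18 mm thick bristles that taper to a tip at z = -76 mm. z points up along the handle.
- brush_tip (a point): The very tip of the bristles, 76 mm below the collar. The bristles yield lengthwise like a spring: up to 8 mm, about 0.3 N at first touch and 0.3 N more per mm; after 8 mm they are rigid.
- stand: Dark wooden brush stand, loose, about 0.7 kg: an upright tube 90 mm high, 44 mm outside and 32 mm inside diameter, on a 92 mm round foot 12 mm high. Origin at the centre of its underside. With the brush in it the brush's origin is 90 mm above the stand's.
- bowl: Small open grey-white stoneware glaze bowl, loose, about 0.45 kg: 84 mm across and 48 mm high, walls 5 mm, mouth about 74 mm inside; inner floor 6 mm above its origin and about 50 mm across. Origin at the centre of the underside.
- celadon_jar: Bystander: pale green closed jar, 116 mm across, 105 mm high. Origin at the centre of the underside.
- rinse_dish: Wide shallow stoneware rinsing dish, loose, about 0.5 kg: 130 mm across at the rim and only 35 mm high (wider and lower than the glaze bowl). Origin at the centre of the underside.
- rinse_dish_in (a point): Centre of the inner floor of the rinsing dish.
- water_bottle: Bystander: clear water bottle, 64 mm across, 190 mm high. Origin at the centre of the underside.
- pigment_jar: Bystander: small lidded jar, 48 mm across, 50 mm high. Origin at the centre of the underside.
Not all that is in view belongs to the job. Leave any purple look-alike of the tile_54 alone. What is shaped like the stand but purple is not meant.

How it is judged:
On the way, in this order (a step that is already met when the one before it is completed fails the run):
1. the brush tip is dipped into the bowl, at most 18 mm above the inner floor (horizontal distance between brush_tip and bowl below 0.032 m and z of brush_tip in the frame of bowl between 0 and 0.024 m and angle between bowl's own z axis and vertical below 0.3 rad), for 0.1 s.
2. the bristles touch the top of the 64 mm tile while it stands on the table (skipped if absent) (contact force between brush and tile_64 above 0.25 N and height (world z) of tile_64 below 0.012 m and angle between tile_64's own z axis and vertical below 0.2 rad and x of brush_tip in the frame of tile_64 between -0.032 and 0.032 m and y of brush_tip in the frame of tile_64 between -0.023 and 0.023 m and z of brush_tip in the frame of tile_64 between 0.04 and 0.052 m), for 0.1 s.
3. the bristles touch the top of the 54 mm tile while it stands on the table (skipped if absent) (contact force between brush and tile_54 above 0.25 N and height (world z) of tile_54 below 0.012 m and angle between tile_54's own z axis and vertical below 0.2 rad and x of brush_tip in the frame of tile_54 between -0.027 and 0.027 m and y of brush_tip in the frame of tile_54 between -0.023 and 0.023 m and z of brush_tip in the frame of tile_54 between 0.04 and 0.052 m), for 0.1 s.
4. the bristles touch the top of the 44 mm tile while it stands on the table (skipped if absent) (contact force between brush and tile_44 above 0.25 N and height (world z) of tile_44 below 0.012 m and angle between tile_44's own z axis and vertical below 0.2 rad and x of brush_tip in the frame of tile_44 between -0.022 and 0.022 m and y of brush_tip in the frame of tile_44 between -0.023 and 0.023 m and z of brush_tip in the frame of tile_44 between 0.04 and 0.052 m), for 0.1 s.
5. the bristles touch the top of the 34 mm tile while it stands on the table (skipped if absent) (contact force between brush and tile_34 above 0.25 N and height (world z) of tile_34 below 0.012 m and angle between tile_34's own z axis and vertical below 0.2 rad and x of brush_tip in the frame of tile_34 between -0.017 and 0.017 m and y of brush_tip in the frame of tile_34 between -0.023 and 0.023 m and z of brush_tip in the frame of tile_34 between 0.04 and 0.052 m), for 0.1 s.
6. the brush tip is rinsed: dipped into the wide dish, at most 20 mm above its inner floor (horizontal distance between brush_tip and rinse_dish_in below 0.048 m and z of brush_tip in the frame of rinse_dish_in between -0.005 and 0.02 m), for 0.1 s.
7. the brush hangs in its stand again, let go (horizontal distance between brush and stand below 0.014 m and z of brush in the frame of stand between 0.084 and 0.097 m and angle between brush's own z axis and vertical below 0.2 rad and contact force between brush and the fingers below 0.05 N and linear speed of brush below 0.03 m/s), for 0.2 s.
8. all tiles hang over the bar, let go (x of tile_64_top in the frame of bar_mid between -0.022 and 0.022 m and y of tile_64_top in the frame of bar_mid between -0.165 and 0.165 m and z of tile_64_top in the frame of bar_mid between 0.006 and 0.022 m and angle between each of tile_64, tile_54, tile_44, tile_34's own z axis and vertical below 0.4 rad and contact force between each of tile_64, tile_54, tile_44, tile_34 and the fingers below 0.05 N and linear speed of each of tile_64, tile_54, tile_44, tile_34 below 0.03 m/s and x of tile_54_top in the frame of bar_mid between -0.022 and 0.022 m and y of tile_54_top in the frame of bar_mid between -0.165 and 0.165 m and z of tile_54_top in the frame of bar_mid between 0.006 and 0.022 m and x of tile_44_top in the frame of bar_mid between -0.022 and 0.022 m and y of tile_44_top in the frame of bar_mid between -0.165 and 0.165 m and z of tile_44_top in the frame of bar_mid between 0.006 and 0.022 m and x of tile_34_top in the frame of bar_mid between -0.022 and 0.022 m and y of tile_34_top in the frame of bar_mid between -0.165 and 0.165 m and z of tile_34_top in the frame of bar_mid between 0.006 and 0.022 m), for 0.2 s.
At the end, for the whole second after the job is handed in: Each tile hangs astride the bar between the uprights (top centre within 22 mm of the bar line, 6-22 mm above its axis, tilt under 0.4 rad), at rest, let go, touching no other tile; the brush hangs in its stand (upright within 0.2 rad), stand and bowl upright (all of step 7 and all of step 8 and contact force between tile_64 and tile_54 below 0.05 N and contact force between each of tile_64, tile_54 and tile_44 below 0.05 N and contact force between each of tile_64, tile_54, tile_44 and tile_34 below 0.05 N and angle between bowl's own z axis and vertical below 0.2 rad and angle between stand's own z axis and vertical below 0.15 rad and height (world z) of each of stand, bowl below 0.01 m).
It fails at once if the brush is pressed hard (over 15 N) on a tile (contact force between brush and tile_64 above 15 N or contact force between brush and tile_54 above 15 N or contact force between brush and tile_44 above 15 N or contact force between brush and tile_34 above 15 N).
It fails at once if a bystander is pushed more than 50 mm or tipped (distance of any of celadon_jar, water_bottle, pigment_jar from where it was at the start of the episode above 0.05 m or angle between any of celadon_jar, water_bottle, pigment_jar's own z axis and vertical above 0.6 rad).
Of tile_64, tile_54, tile_44, tile_34 only 3 to 4 are there at a start; the rules pass over those that are not, and their reading is None.
At some moment in a run one of bowl, stand, rinse_dish may be knocked a few centimetres aside while the robot is not near it.
It also fails if it takes over 208 s, if anything falls off the work surface, if the arm or the gripper's body presses on something with over 40 N, if the wrist force passes 120 N, or if a joint passes its speed limit or range.

### The arm

A 6-joint arm with a two-finger parallel gripper is mounted at the origin on the work surface. World frame = base frame: x ahead of the robot, y to its left, z up, the work surface at z = 0. Lengths are in m, angles in rad, forces in N, time in s.
With the tool pointing down it reaches from about 0.275 to 0.725 m from the base axis. Payload 5.6 kg.
Tool frame: the origin (TCP) lies at the very end of the fingers, on their centre line; the grasp point (between the pads) lies 19 mm behind it; z points along the fingers, y is the line along which they close (so a half turn about z gives the same grasp; the last joint's range is limited). The gripper opens to 85 mm and grips with 20 to 120 N. Pads are 22 mm wide; open, the fingers measure 114 mm over their backs; the gripper's body (76 mm by 85 mm) begins 54 mm behind the grasp point. The pads swing forward as they close: fully open they stand 13 mm farther back than shut.
Start: joints at [1.498, 0.255, 0.108, 0, -1.424, -0.285], TCP at [0.193, 0.515, 0.231] pointing down, gripper open.
Joint ranges: [-2.95, 2.95], [-1.21, 1.97], [-1.09, 1.5], [-2.87, 1.71], [-2.94, -0.07], [-3.05, 3.05]. Speed limits (rad/s): [2.57, 2.57, 3.14, 3.14, 3.14, 3.14].

### API

Orientations are given as a unit quaternion [w, x, y, z].
In Python, from plant import bot gives the robot as it stands. The module is installed in compiled form; this text tells all that it offers.
- The arm moves only by the tool drive_tool, never from a script. Its argument "motion" is a list of rows, each a list of 2 entries, a list of its own where there are three numbers: the shift along the tool's x, y, z scaled (see below), then the turn, a rotation vector about the tool's x, y, z scaled (see below). In form: [[[x, y, z], [wx, wy, wz]], ...]. A call has 1 to 5 rows; each row shifts and turns the commanded pose from where the row before left it, along the tool's axes as they then stand; what a row does not reach is not made up. The controller multiplies each number of a shift by 0.075 m and each number of a turn by 120 degrees. A row lasts 1/8 s, in which the tool goes at most 62.5 mm and 10.7 degrees, less where a joint would pass 70% of its speed; a pose out of reach is approached as far as the arm can. A call with a number of a shift or a turn outside -1 to 1 is refused whole. A call with a gripper value outside its range is refused whole. "gripper" is the opening, from 0 (shut) to 1 (fully open), set as the call begins (left out, the last holds). The fingers move at their own pace and stop on an object; "squeeze" is the grip in N (left out, the last holds). Time passes only in rows, so rows that do not move let the fingers close. It gives the time, the measured TCP pose, the force, the opening and the grip force at its end, in the units of the state.
- bot.read_state(): the state, without advancing time (a new reading comes with each control period).
- bot.grab_frame(name): name is "scene" or "top"; returns the picture (400x640x3 uint8, red, green, blue); there is no depth.
- bot.get_calibration(name): a dict with "fovy" (degrees; the focal length in pixels is half the picture's height over the tangent of half this angle, whatever the lens; pixels are square), "cx", "cy" (the principal point, pixels), "R" (3x3) and "t" (3): a world point X has camera coordinates R X + t. Camera axes: x right, y down, z forward; pixel columns grow to the right and rows downward; lengths in m; the calibration is good to about 2 mm. A picture is of the moment at which its call begins. get_calibration takes no time and is no camera call.
- bot.hand_in(): hands the job in; it is judged then, once.
The state is a dict: "time": time; "joints": joint angles; "dq": joint speeds; "effort": joint torques, N m; "eef_pos": TCP position; "eef_rot": TCP orientation; "ft_force": force on the tool from outside, world axes, zero at the start; "torque": the same for the moment, N m; "finger_gap": finger opening in m; "finger_force": force on a finger pad.
Only numpy, scipy, OpenCV 4.12 (cv2) and the standard library are available. Lean on these libraries where they do the work, as an engineer would, in place of code of your own. Each camera call takes 0.05 s, during which the arm holds its last target. There are 200 camera calls.

## Working session

There is one attempt and no reset: what is moved stays moved. The work goes in short steps, Python scripts to look and compute and a tool call to move; the robot and the scene stay as the last step left them, time stands still between calls to the robot, and variables do not carry over. Pictures are saved under pics/ and viewed, at most 14 in all, crops included, and the job is handed in when it is done.

Besides the shell and the picture viewer there is one more tool, called by a JSON object that holds its "op" and its "data". drive_tool: Moves the arm, as the interface text tells. Shifts and turns lie within -1 to 1; 1 stands for 0.075 m of shift or 120 degrees of turn. Its arguments: {"type":"object","properties":{"motion":{"type":"array","items":{"type":"array"}},"gripper":{"type":"number"},"squeeze":{"type":"number"}},"required":["motion"]}

```bash
mkdir -p pics; ls; python3 - <<'E'
from plant import bot
import cv2
for n in("scene","top"):
    cv2.imwrite(f"pics/{n}0.png",bot.grab_frame(n)[:,:,::-1])
    print(bot.get_calibration(n))
print(bot.read_state())
E
```

```text
pics
{'fovy': 55.81793026589871, 'cx': 313.1941715692081, 'cy': 193.81678393116965, 'R': array([[-0.25523898,  0.96683848, -0.00874159],
       [ 0.72466222,  0.18530506, -0.66372186],
       [-0.64009197, -0.17574239, -0.74792839]]), 't': array([ 0.18409972, -0.24209657,  1.41629549])}
{'fovy': 46.96819118381509, 'cx': 319.6242503183227, 'cy': 194.67718910357493, 'R': array([[-0.0215333 , -0.99969331, -0.01223154],
       [-0.9833018 ,  0.02338837, -0.18047314],
       [ 0.18070386,  0.00814111, -0.98350386]]), 't': array([-0.06947039,  0.48557468,  1.24148518])}
{'time': 0.1, 'joints': array([ 1.49761269e+00,  2.55680274e-01,  1.07112305e-01, -4.07750100e-04,
       -1.42391417e+00, -2.84575642e-01]), 'dq': array([ 0.0010113 , -0.00245122,  0.00311133,  0.00398459, -0.00039379,
        0.00123452]), 'effort': array([-1.92411891e-03, -3.87603700e+01,  2.38474113e+01,  5.37779376e+00,
       -3.79565579e-03,  3.77560980e-06]), 'eef_pos': array([0.19240744, 0.51476135, 0.23048386]), 'eef_rot': array([ 8.59477980e-04,  9.84037944e-01, -1.77956664e-01, -1.11603018e-04]), 'ft_force': array([-0.00780991, -0.99487593,  0.51609633]), 'torque': array([0.04457461, 0.01264141, 0.04286232]), 'finger_force': 0.0, 'finger_gap': 0.08554480746798133}
```

View pics/scene0.png

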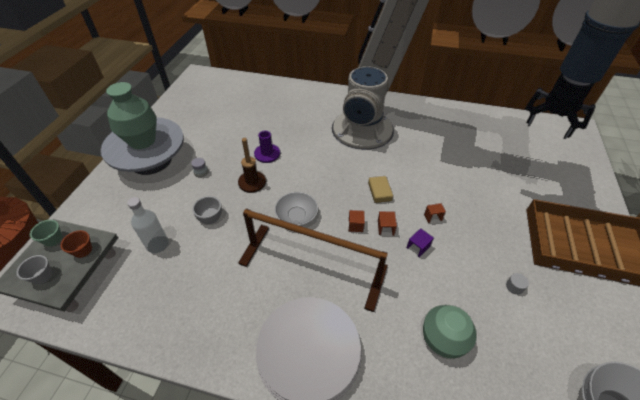

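View pics/top0.png

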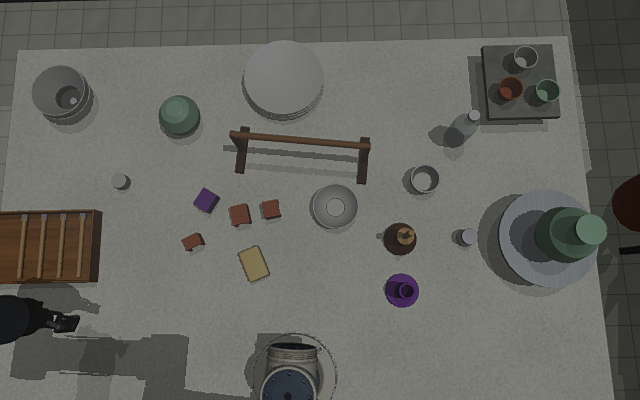

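Overview: base at top (290,390); three red tiles at (240,214), (270,209), (193,241); rack bar (235,135)–(368,146); dish (335,207), bowl (424,180), brush stand (400,239), purple decoys (206,200) and (402,290). Now enlarged crops.

```bash
python3 - <<'E'
import cv2
t=cv2.imread("pics/top0.png"); s=cv2.imread("pics/scene0.png")
a=cv2.resize(t[185:260,175:290],None,fx=6.9,fy=6.9,interpolation=cv2.INTER_CUBIC)
cv2.imwrite("pics/c1.png",a); print(a.shape)
b=cv2.resize(t[120:260,225:450],None,fx=3.5,fy=3.5,interpolation=cv2.INTER_CUBIC); cv2.imwrite("pics/c2.png",b); print(b.shape)
c=cv2.resize(s[120:310,180:460],None,fx=2.85,fy=2.85,interpolation=cv2.INTER_CUBIC); cv2.imwrite("pics/c3.png",c); print(c.shape)
E
```

```text
(518, 794, 3)
(490, 788, 3)
(542, 798, 3)
```

View pics/c1.png

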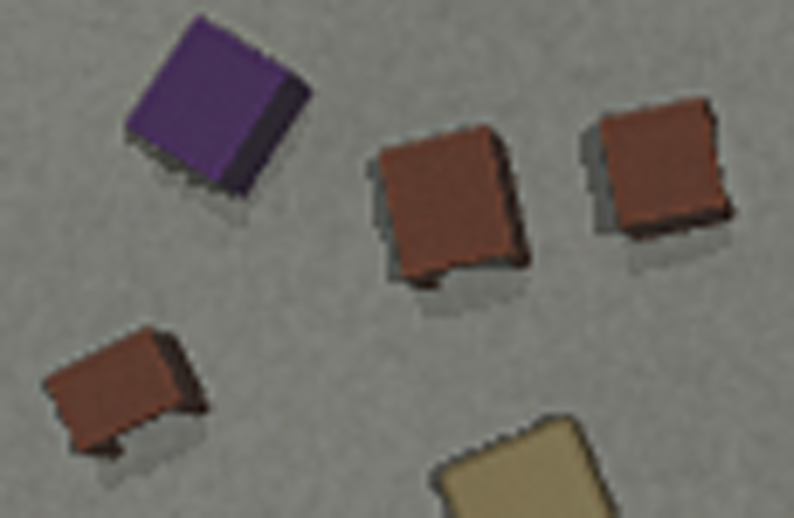

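View pics/c2.png

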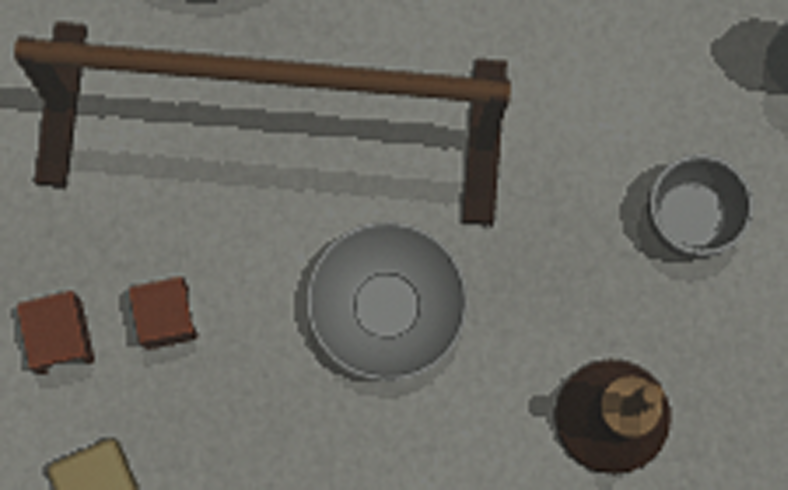

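View pics/c3.png

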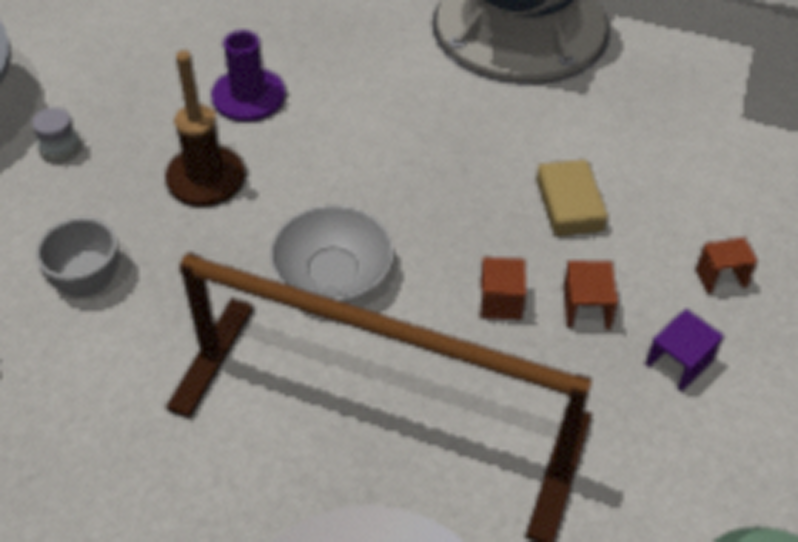

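Crop 1: tile tops (top corners) A (380,152)(490,127)(518,262)(405,280), B (600,122)(705,98)(728,210)(622,228), C (45,382)(150,327)(185,400)(72,445). Crop 2: bowl rim centre (700,205), dish floor (387,306), collar (632,405), stand foot (612,416), bar ends (18,50),(510,90).

```bash
cat > h.py <<'E'
import numpy as np, cv2
from plant import bot
from scipy.spatial.transform import Rotation as Ro
def world(n,p,z):
    c=bot.get_calibration(n); f=200/np.tan(np.radians(c["fovy"]/2))
    p=np.atleast_2d(p).astype(float)
    d=np.c_[(p[:,0]-c["cx"])/f,(p[:,1]-c["cy"])/f,np.ones(len(p))]@c["R"]
    o=-c["R"].T@c["t"]
    return o+d*((z-o[2])/d[:,2])[:,None]
def proj(n,X):
    c=bot.get_calibration(n); f=200/np.tan(np.radians(c["fovy"]/2))
    q=np.atleast_2d(X)@c["R"].T+c["t"]; return q[:,:2]/q[:,2:]*f+[c["cx"],c["cy"]]
def crop(p,u0,v0,f): return (np.atleast_2d(p)+.5)/f-.5+[u0,v0]
def tool(): 
    s=bot.read_state(); q=s["eef_rot"]; return s["eef_pos"],Ro.from_quat(np.r_[q[1:],q[0]]),s
def go(P,yaw=None):
    "total scaled shift (tool axes) and turn to reach TCP P, tool down, tool x at yaw (mod pi)"
    p,R,s=tool(); d=R.inv().apply(np.array(P)-p)/.075
    m=R.as_matrix(); y0=np.arctan2(m[1,0],m[0,0]); y=y0 if yaw is None else y0+(yaw-y0+np.pi/2)%np.pi-np.pi/2
    T=Ro.from_matrix(np.c_[[np.cos(y),np.sin(y),0],[np.sin(y),-np.cos(y),0],[0,0,-1]])
    w=(R.inv()*T).as_rotvec()/np.radians(120)
    print("at",p.round(4),"yaw",round(y0,3),"j6",s["joints"][5].round(2),"shift",d.round(3),"turn",w.round(4),"t",round(s["time"],2))
E
python3 - <<'E'
from h import *
for nm,c in dict(A=[(380,152),(490,127),(518,262),(405,280)],B=[(600,122),(705,98),(728,210),(622,228)],C=[(45,382),(150,327),(185,400),(72,445)]).items():
    w=world("top",crop(c,175,185,6.9),.046)[:,:2]
    e=np.diff(np.r_[w,w[:1]],axis=0)
    print(nm,w.mean(0).round(4),np.linalg.norm(e,axis=1).round(4),np.degrees(np.arctan2(e[:,1],e[:,0])).round(1))
for nm,p,z in[("bowl",(700,205),.048),("dishfloor",(387,306),.006),("dishrim",(387,302),.035),("collar",(632,405),.096),("foot",(612,416),.012),("barL",(18,50),.159),("barR",(510,90),.159),("footL",(60,106),.01),("footR",(484,143),.01)]:
    print(nm,world("top",crop(p,225,120,3.5),z).round(4)[0])
for nm,p,z in[("bowl",(79,250),.048),("dishfloor",(333,267),.006),("foot",(205,174),.012),("A",(591,282),.046),("B",(504,270),.046),("C",(728,250),.046),("collar",(197,119),.096),("barL",(587,383),.159),("barR",(188,258),.159),("handletop",(184,54),.185)]:
    print("s",nm,world("scene",crop(p,180,120,2.85),z).round(4)[0])
go([.3,.2,.2],0)
E
```

```text
A [0.4335 0.1426] [0.0453 0.0563 0.0457 0.0532] [ -78.3 -168.1   97.8   11.7]
B [0.448  0.0559] [0.0433 0.0467 0.043  0.0442] [ -78.3 -168.9   98.4   11.6]
C [0.3629 0.2756] [0.0464 0.0329 0.0476 0.0278] [ -63.1 -153.4  110.7   24.6]
bowl [ 0.5229 -0.3748  0.048 ]
dishfloor [ 0.4537 -0.1239  0.006 ]
dishrim [ 0.4525 -0.1233  0.035 ]
collar [ 0.3603 -0.3034  0.096 ]
foot [ 0.3593 -0.3017  0.012 ]
barL [0.6292 0.1493 0.159 ]
barR [ 0.5892 -0.2153  0.159 ]
footL [0.6285 0.1446 0.01  ]
footR [ 0.5879 -0.208   0.01  ]
s bowl [ 0.528  -0.3716  0.048 ]
s dishfloor [ 0.4527 -0.1231  0.006 ]
s foot [ 0.3634 -0.3015  0.012 ]
s A [0.4372 0.1433 0.046 ]
s B [0.4437 0.0563 0.046 ]
s C [0.361  0.2736 0.046 ]
s collar [ 0.3607 -0.3001  0.096 ]
s barL [0.6322 0.1498 0.159 ]
s barR [ 0.5907 -0.21    0.159 ]
s handletop [ 0.3586 -0.3021  0.185 ]
at [0.1924 0.5148 0.2305] yaw -0.358 j6 -0.28 shift [2.814 3.428 0.413] turn [ 8.000e-04  1.000e-04 -1.708e-01] t 0.1
```

Three tiles: A=54 mm at (.435,.143) axis 12°, B=44 mm at (.446,.056) axis 102° (solid wall faces ±x), C=34 mm at (.362,.275) axis 26°; the 64 is absent. The rack's mid is at (.609,-.032) with the bar at 83.7°. Next I plan the approach to the brush.

```bash
cat >> h.py <<'E'
def plan(wps,smax=.8,tmax=.085):
    "wps: list of (P, yaw); prints the rows from the present measured pose"
    p,R,s=tool(); m=R.as_matrix(); y=np.arctan2(m[1,0],m[0,0])
    print("at",p.round(4),"yaw",round(y,3),"j",s["joints"].round(2),"t",round(s["time"],2)); rows=[]
    for P,y1 in wps:
        P=np.array(P,float); y1=y if y1 is None else y1
        n=int(np.ceil(max(np.linalg.norm(P-p)/.075/smax,abs(y1-y)/np.radians(120)/tmax,.5)))
        T=Ro.from_matrix(np.c_[[np.cos(y1),np.sin(y1),0],[np.sin(y1),-np.cos(y1),0],[0,0,-1]])
        w=(R.inv()*T).as_rotvec(); d=(P-p)/n
        for i in range(n):
            rows.append([[round(float(x),3) for x in R.inv().apply(d)/.075],[round(float(x),3) for x in w/n/np.radians(120)]])
            R=R*Ro.from_rotvec(w/n)
        p,R,y=P,T,y1
        rows.append(0)
    rows=[r for r in rows if r]
    for i in range(0,len(rows),5): print(rows[i:i+5])
def track(ref="top0"):
    im=bot.grab_frame("top")[:,:,::-1].copy(); r=cv2.imread(f"pics/{ref}.png")
    for n,(u,v,h,z) in dict(bowl=(424,180,19,.02),dish=(335,207,28,.02),stand=(400,239,20,.01)).items():
        t=r[v-h:v+h,u-h:u+h]; m=cv2.matchTemplate(im[v-h-40:v+h+40,u-h-40:u+h+40],t,cv2.TM_CCOEFF_NORMED)
        _,s,_,l=cv2.minMaxLoc(m); a=world("top",[(u,v),(u+l[0]-40,v+l[1]-40)],z); print(n,round(s,2),"moved",(a[1]-a[0])[:2].round(3))
    return im
E
python3 - <<'E'
from h import *
im=track(); plan([([.42,.1,.25],-1.0),([.3605,-.302,.24],-1.571)])
E
```

```text
bowl 1.0 moved [0. 0.]
dish 1.0 moved [0. 0.]
stand 1.0 moved [0. 0.]
at [0.1924 0.5148 0.2306] yaw -0.358 j [ 1.5   0.26  0.11 -0.   -1.42 -0.28] t 0.15
[[[0.597, 0.515, -0.032], [0.0, -0.0, 0.038]], [[0.637, 0.465, -0.032], [0.0, -0.0, 0.038]], [[0.672, 0.413, -0.032], [0.0, -0.0, 0.038]], [[0.703, 0.357, -0.032], [0.0, -0.0, 0.038]], [[0.729, 0.3, -0.032], [0.0, -0.0, 0.038]]]
[[[0.751, 0.241, -0.032], [0.0, -0.0, 0.038]], [[0.768, 0.18, -0.032], [0.0, -0.0, 0.038]], [[0.78, 0.117, -0.032], [0.0, -0.0, 0.038]], [[0.583, 0.509, 0.019], [-0.0, -0.0, 0.039]], [[0.623, 0.46, 0.019], [-0.0, -0.0, 0.039]]]
[[[0.658, 0.408, 0.019], [-0.0, -0.0, 0.039]], [[0.689, 0.353, 0.019], [-0.0, -0.0, 0.039]], [[0.716, 0.295, 0.019], [-0.0, -0.0, 0.039]], [[0.737, 0.236, 0.019], [-0.0, -0.0, 0.039]], [[0.754, 0.175, 0.019], [-0.0, -0.0, 0.039]]]
```

{"op": "drive_tool", "data": {"motion": [[[0.6, 0.515, -0.03], [0, 0, 0.038]], [[0.64, 0.465, -0.03], [0, 0, 0.038]], [[0.67, 0.41, -0.03], [0, 0, 0.038]], [[0.7, 0.36, -0.03], [0, 0, 0.038]], [[0.73, 0.3, -0.03], [0, 0, 0.038]]], "gripper": 1}}

```text
time: 0.78
eef_pos: [0.3357, 0.2542, 0.2426]
eef_rot: [-0.0, 0.929, -0.37, 0.0]
ft_force: [0.8, 0.9, -0.6]
finger_gap: 0.0858
finger_force: 0.0
```

{"op": "drive_tool", "data": {"motion": [[[0.75, 0.24, -0.03], [0, 0, 0.038]], [[0.77, 0.18, -0.03], [0, 0, 0.038]], [[0.78, 0.12, -0.03], [0, 0, 0.038]], [[0.58, 0.51, 0.02], [0, 0, 0.039]], [[0.62, 0.46, 0.02], [0, 0, 0.039]]]}}

```text
time: 1.4
eef_pos: [0.404, -0.0157, 0.2459]
eef_rot: [0.0, 0.836, -0.548, -0.0]
ft_force: [2.1, -0.2, -0.1]
finger_gap: 0.0852
finger_force: 0.0
```

{"op": "drive_tool", "data": {"motion": [[[0.66, 0.41, 0.02], [0, 0, 0.039]], [[0.69, 0.35, 0.02], [0, 0, 0.039]], [[0.72, 0.3, 0.02], [0, 0, 0.039]], [[0.74, 0.24, 0.02], [0, 0, 0.039]], [[0.75, 0.175, 0.02], [0, 0, 0.039]]]}}

```text
time: 2.02
eef_pos: [0.3623, -0.3037, 0.2386]
eef_rot: [-0.0, 0.708, -0.706, -0.0]
ft_force: [1.7, 0.6, 0.2]
finger_gap: 0.0852
finger_force: 0.0
```

{"op": "drive_tool", "data": {"motion": [[[0, 0, 0], [0, 0, 0]]]}}

```text
time: 2.15
eef_pos: [0.3616, -0.3048, 0.2377]
eef_rot: [-0.001, -0.706, 0.708, 0.001]
ft_force: [0.2, 0.4, 0.7]
finger_gap: 0.0853
finger_force: 0.0
```

```bash
python3 - <<'E'
from h import *
plan([([.3605,-.302,.21],-1.571)])
plan([([.3605,-.302,.122],-1.571)])
s=bot.grab_frame("scene")[:,:,::-1]; track()
t=bot.grab_frame("top")[:,:,::-1]
cv2.imwrite("pics/v1.png",np.hstack([cv2.resize(s[90:220,200:320],None,fx=3.3,fy=3.3),cv2.resize(t[180:310,345:465],None,fx=3.3,fy=3.3)]))
E
```

```text
at [ 0.3616 -0.3048  0.2377] yaw -1.573 j [-0.37  0.1  -0.07  0.   -1.41  0.37] t 2.15
[[[-0.037, 0.013, 0.369], [0.001, 0.0, -0.001]]]
at [ 0.3616 -0.3048  0.2377] yaw -1.573 j [-0.37  0.1  -0.07  0.   -1.41  0.37] t 2.15
[[[-0.018, 0.005, 0.771], [0.001, 0.0, -0.0]], [[-0.018, 0.006, 0.771], [0.001, 0.0, -0.0]]]
bowl 0.34 moved [0.049 0.063]
dish 0.22 moved [0.021 0.059]
stand 0.71 moved [0. 0.]
```

View pics/v1.png

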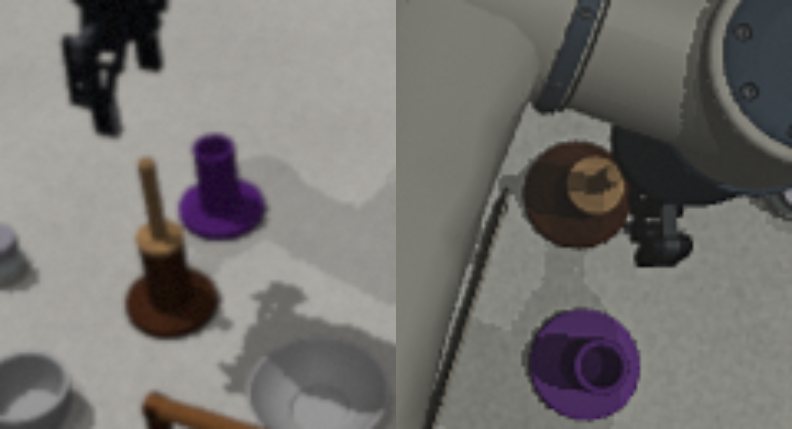

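```bash
python3 - <<'E'
from h import *
p,R,s=tool(); print(p,R.as_matrix().round(3))
for n in("top","scene"): print(n,proj(n,[p,p+[.045,0,.013],p-[.045,0,-.013],[.3605,-.302,.185],[.3605,-.302,.24]]).round(1))
E
```

```text
[ 0.36291252 -0.30149856  0.23855742] [[ 0.005 -1.    -0.   ]
 [-1.    -0.005  0.001]
 [-0.001  0.    -1.   ]]
top [[414.8 228.5]
 [414.7 208.5]
 [417.  247.6]
 [410.9 231.9]
 [415.2 229.5]]
scene [[241.1 124.9]
 [234.1 131.1]
 [246.4 111.6]
 [244.  139. ]
 [241.2 123.9]]
```

The gripper projects where expected, above the brush. Descend and grip.

{"op": "drive_tool", "data": {"motion": [[[0, 0.03, 0.5], [0, 0, 0]], [[0, 0, 0.5], [0, 0, 0]], [[0, 0, 0.35], [0, 0, 0]], [[0, 0, 0.2], [0, 0, 0]], [[0, 0, 0], [0, 0, 0]]]}}

```text
time: 2.92
eef_pos: [0.3606, -0.3004, 0.1219]
eef_rot: [0.0, 0.71, -0.705, -0.001]
ft_force: [0.1, -0.5, 0.9]
finger_gap: 0.0858
finger_force: 0.0
```

{"op": "drive_tool", "data": {"motion": [[[0, 0, 0], [0, 0, 0]], [[0, 0, 0], [0, 0, 0]], [[0, 0, 0], [0, 0, 0]], [[0, 0, 0], [0, 0, 0]], [[0, 0, 0], [0, 0, 0]]], "gripper": 0, "squeeze": 40}}

```text
time: 3.55
eef_pos: [0.361, -0.302, 0.1228]
eef_rot: [-0.0, 0.709, -0.706, 0.0]
ft_force: [-0.1, 1.1, 1.6]
finger_gap: 0.0147
finger_force: 38.9
```

```bash
python3 - <<'E'
from h import *
plan([([.361,-.302,.26],-1.571),([.525,-.373,.26],-1.571)])
print(tool()[2])
E
```

```text
at [ 0.361  -0.302   0.1228] yaw -1.566 j [-0.36  0.16 -0.29  0.   -1.11  0.37] t 3.55
[[[0.0, -0.0, -0.61], [-0.0, -0.0, 0.001]], [[0.0, -0.0, -0.61], [-0.0, -0.0, 0.001]], [[0.0, -0.0, -0.61], [-0.0, -0.0, 0.001]], [[0.315, -0.729, 0.0], [0.0, 0.0, 0.0]], [[0.315, -0.729, 0.0], [0.0, 0.0, 0.0]]]
[[[0.315, -0.729, 0.0], [0.0, 0.0, 0.0]]]
{'time': 3.55, 'joints': array([-3.62393451e-01,  1.63620585e-01, -2.93959281e-01,  5.68078650e-05,
       -1.11267443e+00,  3.66829279e-01]), 'dq': array([-0.00122897,  0.00163524,  0.00097014,  0.00088475, -0.00055594,
        0.0009542 ]), 'effort': array([-2.01790589e-01, -3.06171262e+01,  2.11090797e+01,  4.83132139e+00,
        1.93735940e-02,  6.42899831e-03]), 'eef_pos': array([ 0.36096641, -0.30200045,  0.12278873]), 'eef_rot': array([-8.74485431e-05,  7.08682174e-01, -7.05527818e-01,  2.57782503e-04]), 'ft_force': array([-0.1180248 ,  1.11815005,  1.56230398]), 'torque': array([ 0.19824986, -0.02949991, -0.01683748]), 'finger_force': 38.893051743507385, 'finger_gap': 0.014693839037282686}
```

{"op": "drive_tool", "data": {"motion": [[[0, 0, -0.4], [0, 0, 0]], [[0, 0, -0.6], [0, 0, 0]], [[0, 0, -0.8], [0, 0, 0]], [[0, 0, 0], [0, 0, 0]]]}}

```text
time: 4.05
eef_pos: [0.3627, -0.3034, 0.2624]
eef_rot: [-0.001, 0.709, -0.705, 0.005]
ft_force: [0.3, 0.6, -2.0]
finger_gap: 0.0148
finger_force: 39.3
```

```bash
python3 - <<'E'
from h import *
plan([([.525,-.373,.26],-1.571)])
im=track(); cv2.imwrite("pics/top1.png",im)
s=bot.grab_frame("scene")[:,:,::-1]
cv2.imwrite("pics/v2.png",np.hstack([cv2.resize(s[90:240,180:330],None,fx=2.6,fy=2.6),cv2.resize(im[130:280,345:495],None,fx=2.6,fy=2.6)]))
E
```

```text
at [ 0.3627 -0.3034  0.2624] yaw -1.566 j [-0.36  0.09 -0.02  0.   -1.45  0.37] t 4.05
[[[0.313, -0.72, 0.018], [-0.001, -0.001, 0.001]], [[0.312, -0.72, 0.016], [-0.001, -0.001, 0.001]], [[0.31, -0.721, 0.013], [-0.001, -0.001, 0.001]]]
bowl 0.33 moved [0.054 0.057]
dish 0.23 moved [-0.018  0.08 ]
stand 0.73 moved [0. 0.]
```

View pics/v2.png

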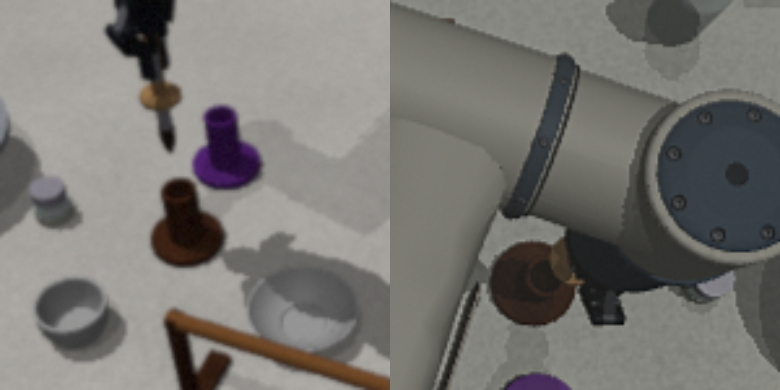

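Brush held cleanly out of the stand; tip at about scene (245,147), bowl apparently unmoved. Adding scene-camera tracking.

```bash
cat >> h.py <<'E'
def strack(ref="scene0"):
    im=bot.grab_frame("scene")[:,:,::-1].copy(); r=cv2.imread(f"pics/{ref}.png")
    for n,(u,v,hu,hv,z) in dict(bowl=(208,210,17,15,.03),dish=(297,212,24,20,.02),stand=(252,182,17,12,.01),A=(387,224,13,14,.03),B=(357,221,11,13,.03),C=(435,213,13,11,.03)).items():
        t=r[v-hv:v+hv,u-hu:u+hu]; m=cv2.matchTemplate(im[v-hv-30:v+hv+30,u-hu-30:u+hu+30],t,cv2.TM_CCOEFF_NORMED)
        _,s,_,l=cv2.minMaxLoc(m); a=world("scene",[(u,v),(u+l[0]-30,v+l[1]-30)],z); print(n,round(s,2),(a[1]-a[0])[:2].round(3),end="; ")
    print(); return im
E
python3 - <<'E'
from h import *
strack()
p,R,s=tool(); print(proj("scene",p-[0,0,.108]), proj("scene",[.525,-.373,.048]))
E
```

```text
bowl 1.0 [0. 0.]; dish 0.68 [0. 0.]; stand 0.99 [0. 0.]; A 0.88 [0. 0.]; B 0.93 [0. 0.]; C 1.0 [0. 0.]; 
[[246.00480997 148.49203494]] [[207.40751502 206.53143232]]
```

{"op": "drive_tool", "data": {"motion": [[[0.31, -0.72, 0], [0, 0, 0]], [[0.31, -0.72, 0], [0, 0, 0]], [[0.31, -0.72, 0], [0, 0, 0]], [[0, 0, 0], [0, 0, 0]], [[0, 0, 0], [0, 0, 0]]]}}

```text
time: 4.82
eef_pos: [0.5227, -0.3708, 0.2554]
eef_rot: [0.001, 0.709, -0.706, -0.002]
ft_force: [-0.3, -1.3, 0.6]
finger_gap: 0.0149
finger_force: 39.3
```

```bash
python3 - <<'E'
from h import *
im=strack()
plan([([.525,-.373,.122],-1.571)])
plan([([.435,.143,.26],-1.571)])
p,R,s=tool(); print(proj("scene",p-[0,0,.108]))
cv2.imwrite("pics/v3.png",cv2.resize(im[80:240,150:330],None,fx=4,fy=4))
E
```

```text
bowl 0.99 [0. 0.]; dish 0.92 [0. 0.]; stand 0.99 [0. 0.]; A 0.95 [0. 0.]; B 0.92 [0. 0.]; C 0.91 [0. 0.]; 
at [ 0.5224 -0.3708  0.257 ] yaw -1.566 j [-0.37  0.44  0.44  0.   -1.57  0.38] t 4.88
[[[0.01, -0.013, 0.6], [0.0, 0.0, 0.001]], [[0.01, -0.012, 0.6], [0.0, 0.0, 0.001]], [[0.01, -0.012, 0.6], [0.0, 0.0, 0.001]]]
at [ 0.5224 -0.3708  0.257 ] yaw -1.566 j [-0.37  0.44  0.44  0.   -1.57  0.38] t 4.88
[[[-0.762, 0.126, -0.004], [0.0, 0.0, 0.0]], [[-0.762, 0.126, -0.004], [0.0, 0.0, 0.0]], [[-0.762, 0.127, -0.004], [0.0, 0.0, 0.0]], [[-0.762, 0.127, -0.004], [0.0, 0.0, 0.0]], [[-0.761, 0.128, -0.004], [0.0, 0.0, 0.0]]]
[[[-0.761, 0.128, -0.004], [0.0, 0.0, 0.0]], [[-0.761, 0.128, -0.004], [0.0, 0.0, 0.0]], [[-0.761, 0.129, -0.004], [0.0, 0.0, 0.0]], [[-0.761, 0.129, -0.004], [0.0, 0.0, 0.0]]]
[[200.53588893 182.46285362]]
```

View pics/v3.png

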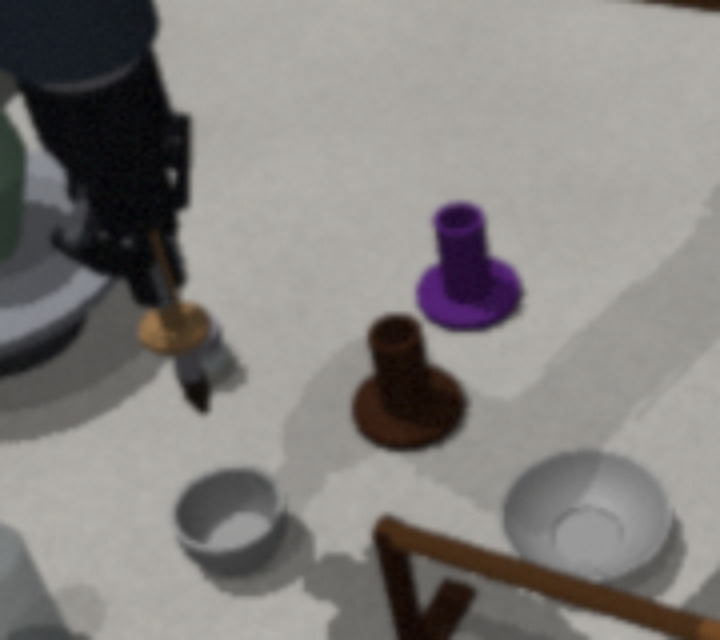

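The tip is over the bowl, matching projection. Dip.

{"op": "drive_tool", "data": {"motion": [[[0, -0.01, 0.6], [0, 0, 0]], [[0, 0, 0.6], [0, 0, 0]], [[0, 0, 0.4], [0, 0, 0]], [[0, 0, 0.2], [0, 0, 0]], [[0, 0, 0], [0, 0, 0]]]}}

```text
time: 5.5
eef_pos: [0.5232, -0.3707, 0.123]
eef_rot: [0.0, 0.709, -0.705, -0.0]
ft_force: [-0.1, -0.2, -0.5]
finger_gap: 0.0149
finger_force: 39.5
```

{"op": "drive_tool", "data": {"motion": [[[0, 0, 0], [0, 0, 0]], [[0, 0, 0], [0, 0, 0]]]}}

```text
time: 5.75
eef_pos: [0.5245, -0.3713, 0.1242]
eef_rot: [-0.0, 0.709, -0.705, 0.001]
ft_force: [-0.3, 0.9, -1.7]
finger_gap: 0.0143
finger_force: 39.5
```

{"op": "drive_tool", "data": {"motion": [[[0, 0, -0.5], [0, 0, 0]], [[0, 0, -0.7], [0, 0, 0]], [[0, 0, -0.7], [0, 0, 0]], [[-0.5, 0.1, 0], [0, 0, 0]], [[-0.7, 0.2, 0], [0, 0, 0]]]}}

```text
time: 6.38
eef_pos: [0.5014, -0.2807, 0.2657]
eef_rot: [-0.001, 0.708, -0.706, 0.001]
ft_force: [0.7, 1.6, -1.8]
finger_gap: 0.0149
finger_force: 39.5
```

```bash
python3 - <<'E'
from h import *
strack()
plan([([.38,-.1,.262],-1.571),([.435,.143,.262],-1.571)])
E
```

```text
bowl 1.0 [0. 0.]; dish 0.88 [0. 0.]; stand 0.99 [0. 0.]; A 0.84 [-0.004 -0.   ]; B 0.91 [0. 0.]; C 1.0 [0. 0.]; 
at [ 0.4989 -0.2751  0.2659] yaw -1.565 j [-0.23  0.29  0.24 -0.   -1.52  0.24] t 6.42
[[[-0.586, 0.393, 0.014], [-0.0, 0.0, 0.001]], [[-0.585, 0.394, 0.014], [-0.0, 0.0, 0.001]], [[-0.585, 0.394, 0.014], [-0.0, 0.0, 0.001]], [[-0.584, 0.395, 0.013], [-0.0, 0.0, 0.001]], [[-0.648, -0.147, 0.0], [0.0, 0.0, 0.0]]]
[[[-0.648, -0.147, 0.0], [0.0, 0.0, 0.0]], [[-0.648, -0.147, 0.0], [0.0, 0.0, 0.0]], [[-0.648, -0.147, 0.0], [0.0, 0.0, 0.0]], [[-0.648, -0.147, 0.0], [0.0, 0.0, 0.0]]]
```

{"op": "drive_tool", "data": {"motion": [[[-0.585, 0.394, 0.01], [0, 0, 0]], [[-0.585, 0.394, 0.01], [0, 0, 0]], [[-0.585, 0.394, 0.01], [0, 0, 0]], [[-0.585, 0.394, 0.01], [0, 0, 0]], [[-0.65, -0.147, 0], [0, 0, 0]]]}}

```text
time: 7.05
eef_pos: [0.3912, -0.0565, 0.2638]
eef_rot: [-0.002, 0.708, -0.706, 0.001]
ft_force: [2.3, -0.5, -0.3]
finger_gap: 0.0153
finger_force: 39.5
```

{"op": "drive_tool", "data": {"motion": [[[-0.65, -0.147, 0], [0, 0, 0]], [[-0.65, -0.147, 0], [0, 0, 0]], [[-0.65, -0.147, 0], [0, 0, 0]], [[-0.65, -0.147, 0], [0, 0, 0]], [[0, 0, 0], [0, 0, 0]]]}}

```text
time: 7.68
eef_pos: [0.4364, 0.1406, 0.2621]
eef_rot: [-0.0, 0.71, -0.704, -0.0]
ft_force: [0.0, 0.1, -0.9]
finger_gap: 0.015
finger_force: 39.5
```

{"op": "drive_tool", "data": {"motion": [[[0, 0, 0], [0, 0, 0]]]}}

```text
time: 7.8
eef_pos: [0.436, 0.138, 0.2625]
eef_rot: [-0.0, 0.709, -0.705, 0.0]
ft_force: [-0.5, -0.6, -0.9]
finger_gap: 0.0149
finger_force: 39.5
```

```bash
python3 - <<'E'
from h import *
im=strack()
plan([([.435,.143,.17],None)])
p,R,s=tool(); print(p,proj("scene",[p-[0,0,.108],[.435,.143,.046]]))
cv2.imwrite("pics/v4.png",cv2.resize(im[120:260,320:470],None,fx=4,fy=4))
E
```

```text
bowl 1.0 [0. 0.]; dish 1.0 [0. 0.]; stand 0.99 [0. 0.]; A 1.0 [0. 0.]; B 1.0 [0. 0.]; C 1.0 [0. 0.]; 
at [0.436  0.1375 0.2626] yaw -1.567 j [ 0.65  0.06 -0.05  0.   -1.46 -0.65] t 7.85
[[[-0.036, 0.007, 0.617], [-0.0, 0.0, -0.0]], [[-0.037, 0.007, 0.617], [-0.0, 0.0, -0.0]]]
[0.43596532 0.13750587 0.2625783 ] [[390.57772651 192.57307045]
 [387.0535794  218.01290603]]
```

View pics/v4.png

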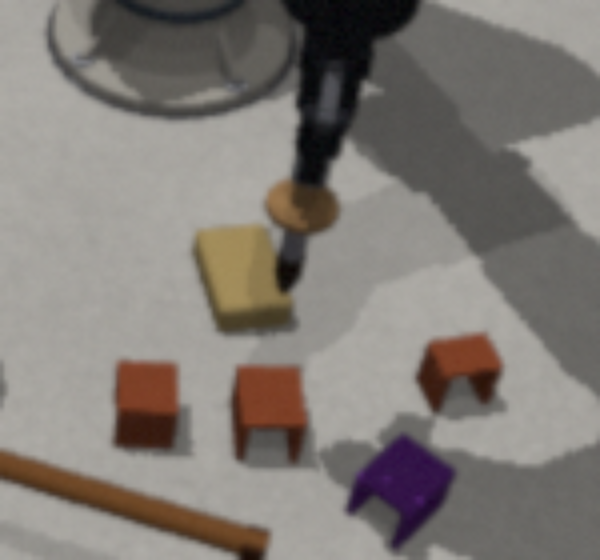

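The tip is above tile A (54). Dab.

{"op": "drive_tool", "data": {"motion": [[[-0.07, 0.01, 0.5], [0, 0, 0]], [[0, 0, 0.5], [0, 0, 0]], [[0, 0, 0.25], [0, 0, 0]], [[0, 0, 0.1], [0, 0, 0]], [[0, 0, 0.07], [0, 0, 0]]]}}

```text
time: 8.48
eef_pos: [0.4357, 0.1429, 0.1562]
eef_rot: [-0.001, 0.708, -0.706, 0.0]
ft_force: [0.6, -0.8, -0.6]
finger_gap: 0.0145
finger_force: 39.5
```

{"op": "drive_tool", "data": {"motion": [[[0, 0, 0.06], [0, 0, 0]], [[0, 0, 0], [0, 0, 0]], [[0, 0, 0], [0, 0, 0]]]}}

```text
time: 8.85
eef_pos: [0.4356, 0.1433, 0.1516]
eef_rot: [-0.0, 0.709, -0.705, 0.0]
ft_force: [0.6, -0.0, 1.4]
finger_gap: 0.015
finger_force: 39.6
```

```bash
python3 - <<'E'
from h import *
im=strack(); p,R,s=tool(); print(p,s["ft_force"],s["finger_force"])
cv2.imwrite("pics/v5.png",cv2.resize(im[150:260,340:450],None,fx=5,fy=5))
E
```

```text
bowl 1.0 [0. 0.]; dish 1.0 [0. 0.]; stand 0.99 [0. 0.]; A 0.89 [0. 0.]; B 1.0 [0. 0.]; C 1.0 [0. 0.]; 
[0.43557369 0.14335843 0.15155281] [-0.24921315 -0.58623692  0.08253666] 39.61780786514282
```

View pics/v5.png

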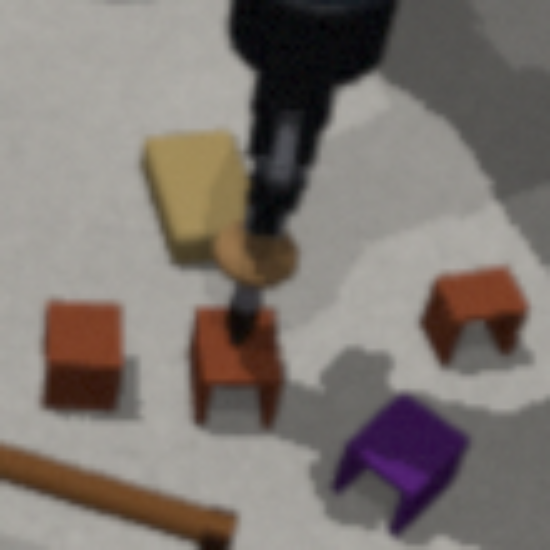

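{"op": "drive_tool", "data": {"motion": [[[0, 0, 0.013], [0, 0, 0]], [[0, 0, 0], [0, 0, 0]], [[0, 0, 0], [0, 0, 0]]]}}

```text
time: 9.28
eef_pos: [0.4354, 0.1433, 0.1502]
eef_rot: [-0.0, 0.709, -0.705, 0.0]
ft_force: [1.2, 1.0, 0.9]
finger_gap: 0.0151
finger_force: 39.7
```

```bash
python3 - <<'E'
from h import *
F=[]
for i in range(4): bot.grab_frame("top"); p,R,s=tool(); F.append(np.r_[s["ft_force"],p])
print(np.mean(F,0))
plan([([.446,.056,.22],None),([.446,.056,.165],None)])
E
```

```text
[ 0.78591351 -0.14344175  0.37731979  0.43536676  0.14330685  0.15017284]
at [0.4353 0.1433 0.1501] yaw -1.566 j [ 0.66  0.12 -0.27  0.   -1.18 -0.66] t 9.47
[[[0.582, -0.069, -0.466], [-0.0, 0.0, -0.0]], [[0.582, -0.069, -0.466], [-0.0, 0.0, -0.0]], [[0.0, 0.0, 0.733], [0.0, 0.0, 0.0]]]
```

{"op": "drive_tool", "data": {"motion": [[[0, 0, -0.5], [0, 0, 0]], [[0.58, -0.07, -0.3], [0, 0, 0]], [[0.58, -0.07, 0], [0, 0, 0]], [[0, 0, 0.4], [0, 0, 0]], [[0, 0, 0.3], [0, 0, 0]]]}}

```text
time: 10.1
eef_pos: [0.4451, 0.0556, 0.1561]
eef_rot: [0.001, 0.708, -0.706, -0.001]
ft_force: [0.5, 1.0, -0.5]
finger_gap: 0.015
finger_force: 39.6
```

{"op": "drive_tool", "data": {"motion": [[[0, 0, 0.07], [0, 0, 0]], [[0, 0, 0.03], [0, 0, 0]], [[0, 0, 0], [0, 0, 0]], [[0, 0, 0], [0, 0, 0]]]}}

```text
time: 10.6
eef_pos: [0.4464, 0.0565, 0.1507]
eef_rot: [-0.001, 0.709, -0.705, 0.0]
ft_force: [0.1, 0.2, 1.3]
finger_gap: 0.0151
finger_force: 39.6
```

```bash
python3 - <<'E'
from h import *
F=[]
im=strack()
for i in range(4): bot.grab_frame("top"); p,R,s=tool(); F.append(np.r_[s["ft_force"],p])
print(np.mean(F,0))
cv2.imwrite("pics/v6.png",cv2.resize(im[150:260,320:450],None,fx=5,fy=5))
plan([([.362,.275,.22],None),([.362,.275,.15],None)])
E
```

```text
bowl 1.0 [0. 0.]; dish 1.0 [0. 0.]; stand 0.99 [0. 0.]; A 0.9 [0. 0.]; B 0.86 [0. 0.]; C 0.89 [0. 0.]; 
[-0.16561071 -0.07931184  0.97084896  0.44642003  0.0564184   0.15046828]
at [0.4464 0.0564 0.1504] yaw -1.566 j [ 0.48  0.1  -0.29  0.   -1.18 -0.47] t 10.85
[[[-0.584, 0.222, -0.186], [-0.0, 0.0, -0.0]], [[-0.584, 0.222, -0.186], [-0.0, 0.0, -0.0]], [[-0.584, 0.222, -0.186], [-0.0, 0.0, -0.0]], [[-0.584, 0.222, -0.186], [-0.0, 0.0, -0.0]], [[-0.584, 0.222, -0.186], [-0.0, 0.0, -0.0]]]
[[[0.0, 0.0, 0.467], [0.0, 0.0, 0.0]], [[0.0, 0.0, 0.467], [0.0, 0.0, 0.0]]]
```

View pics/v6.png

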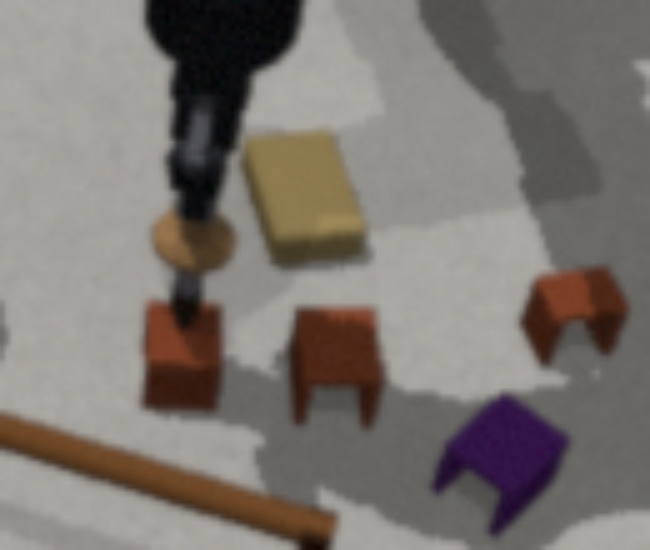

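{"op": "drive_tool", "data": {"motion": [[[0, 0, -0.2], [0, 0, 0]], [[0, 0, 0], [0, 0, 0]], [[0, 0, 0], [0, 0, 0]], [[0, 0, 0], [0, 0, 0]]]}}

```text
time: 11.35
eef_pos: [0.4458, 0.0562, 0.1645]
eef_rot: [0.0, 0.709, -0.706, -0.0]
ft_force: [0.6, -0.5, -0.9]
finger_gap: 0.015
finger_force: 39.6
```

```bash
python3 - <<'E'
from h import *
F=[]
for i in range(6): bot.grab_frame("top"); p,R,s=tool(); F.append(np.r_[s["ft_force"],p])
print(np.mean(F,0),np.std(F,0)[:3])
E
```

```text
[ 0.08679535 -0.1608538  -0.67481054  0.44595358  0.05622081  0.16476206] [0.36690401 0.36056234 0.16069449]
```

Contact confirmed (about 1.6 N on B, about 1 N on A). On to C.

{"op": "drive_tool", "data": {"motion": [[[-0.584, 0.224, -0.4], [0, 0, 0]], [[-0.584, 0.224, 0], [0, 0, 0]], [[-0.584, 0.224, 0], [0, 0, 0]], [[-0.584, 0.224, 0], [0, 0, 0]], [[-0.584, 0.224, 0], [0, 0, 0]]]}}

```text
time: 12.28
eef_pos: [0.3603, 0.2763, 0.1952]
eef_rot: [-0.0, 0.709, -0.705, 0.0]
ft_force: [1.3, 0.3, 0.1]
finger_gap: 0.0153
finger_force: 39.6
```

{"op": "drive_tool", "data": {"motion": [[[0, 0, 0.2], [0, 0, 0]], [[0, 0, 0.2], [0, 0, 0]], [[0, 0, 0.1], [0, 0, 0]], [[0, 0, 0], [0, 0, 0]]]}}

```text
time: 12.78
eef_pos: [0.3611, 0.2746, 0.1573]
eef_rot: [0.0, 0.709, -0.706, 0.0]
ft_force: [0.2, 0.3, 0.1]
finger_gap: 0.0152
finger_force: 39.6
```

```bash
python3 - <<'E'
from h import *
im=strack(); plan([([.362,.275,.150],None)])
E
```

```text
bowl 1.0 [0. 0.]; dish 1.0 [0. 0.]; stand 0.99 [0. 0.]; A 1.0 [0. 0.]; B 1.0 [0. 0.]; C 0.87 [0. 0.]; 
at [0.3613 0.2748 0.1578] yaw -1.566 j [ 1.    0.1  -0.27  0.   -1.2  -0.99] t 12.82
[[[-0.002, -0.009, 0.105], [-0.0, -0.0, 0.0]]]
```

{"op": "drive_tool", "data": {"motion": [[[0, 0, 0.06], [0, 0, 0]], [[0, 0, 0.045], [0, 0, 0]], [[0, 0, 0], [0, 0, 0]], [[0, 0, 0], [0, 0, 0]]]}}

```text
time: 13.32
eef_pos: [0.3614, 0.2751, 0.1501]
eef_rot: [-0.0, 0.709, -0.705, 0.0]
ft_force: [0.7, -0.4, 1.7]
finger_gap: 0.015
finger_force: 39.7
```

```bash
python3 - <<'E'
from h import *
F=[]
im=strack()
for i in range(6): bot.grab_frame("top"); p,R,s=tool(); F.append(np.r_[s["ft_force"],p])
print(np.mean(F,0))
plan([([.362,.275,.22],None),([.40,.05,.26],None),([.4535,-.1235,.26],None)])
E
```

```text
bowl 1.0 [0. 0.]; dish 1.0 [0. 0.]; stand 0.99 [0. 0.]; A 1.0 [0. 0.]; B 1.0 [0. 0.]; C 0.86 [0. 0.]; 
[0.68455546 0.67514151 1.04494912 0.36123053 0.27499797 0.14986242]
at [0.3612 0.2749 0.1498] yaw -1.566 j [ 1.    0.11 -0.29  0.   -1.18 -0.99] t 13.68
[[[-0.0, -0.006, -0.468], [-0.0, 0.0, -0.0]], [[-0.0, -0.006, -0.468], [-0.0, 0.0, -0.0]], [[0.751, -0.123, -0.133], [0.0, 0.0, 0.0]], [[0.751, -0.123, -0.133], [0.0, 0.0, 0.0]], [[0.751, -0.123, -0.133], [0.0, 0.0, 0.0]]]
[[[0.751, -0.123, -0.133], [0.0, 0.0, 0.0]], [[0.579, -0.176, 0.0], [0.0, 0.0, 0.0]], [[0.579, -0.176, 0.0], [0.0, 0.0, 0.0]], [[0.579, -0.176, 0.0], [0.0, 0.0, 0.0]], [[0.579, -0.176, 0.0], [0.0, 0.0, 0.0]]]
```

Dab on C done (about 1.7 N). Now the rinse dish.

{"op": "drive_tool", "data": {"motion": [[[0, 0, -0.47], [0, 0, 0]], [[0, 0, -0.47], [0, 0, 0]], [[0.75, -0.12, -0.13], [0, 0, 0]], [[0.75, -0.12, -0.13], [0, 0, 0]], [[0.75, -0.12, -0.13], [0, 0, 0]]]}}

```text
time: 14.3
eef_pos: [0.3882, 0.1046, 0.2494]
eef_rot: [0.001, 0.709, -0.705, -0.0]
ft_force: [0.3, 0.4, -0.5]
finger_gap: 0.0154
finger_force: 39.6
```

{"op": "drive_tool", "data": {"motion": [[[0.75, -0.12, -0.13], [0, 0, 0]], [[0.58, -0.18, 0], [0, 0, 0]], [[0.58, -0.18, 0], [0, 0, 0]], [[0.58, -0.18, 0], [0, 0, 0]], [[0.58, -0.18, 0], [0, 0, 0]]]}}

```text
time: 14.92
eef_pos: [0.4526, -0.1251, 0.2586]
eef_rot: [0.0, 0.709, -0.706, -0.001]
ft_force: [1.0, 0.9, -0.2]
finger_gap: 0.0148
finger_force: 39.6
```

{"op": "drive_tool", "data": {"motion": [[[0, 0, 0], [0, 0, 0]]]}}

```text
time: 15.05
eef_pos: [0.4526, -0.1258, 0.2579]
eef_rot: [0.001, 0.707, -0.707, -0.001]
ft_force: [-0.4, 1.4, -0.9]
finger_gap: 0.0153
finger_force: 39.6
```

```bash
python3 - <<'E'
from h import *
im=strack(); plan([([.4535,-.1235,.122],None)])
E
```

```text
bowl 1.0 [0. 0.]; dish 0.95 [0. 0.]; stand 0.99 [0. 0.]; A 0.9 [0. 0.]; B 0.93 [0. 0.]; C 0.88 [0. 0.]; 
at [ 0.4524 -0.1246  0.2581] yaw -1.569 j [ 0.07  0.09 -0.03 -0.   -1.46 -0.06] t 15.1
[[[-0.005, -0.007, 0.605], [0.0, 0.0, 0.0]], [[-0.005, -0.006, 0.605], [0.0, 0.0, 0.0]], [[-0.005, -0.005, 0.605], [0.0, 0.0, 0.0]]]
```

{"op": "drive_tool", "data": {"motion": [[[0, 0, 0.6], [0, 0, 0]], [[0, 0, 0.6], [0, 0, 0]], [[0, 0, 0.4], [0, 0, 0]], [[0, 0, 0.21], [0, 0, 0]], [[0, 0, 0], [0, 0, 0]]]}}

```text
time: 15.72
eef_pos: [0.4516, -0.1228, 0.1224]
eef_rot: [0.001, 0.709, -0.705, -0.001]
ft_force: [0.4, -0.6, -0.9]
finger_gap: 0.0149
finger_force: 39.6
```

{"op": "drive_tool", "data": {"motion": [[[0, 0, 0], [0, 0, 0]], [[0, 0, 0], [0, 0, 0]], [[0, 0, 0], [0, 0, 0]]]}}

```text
time: 16.1
eef_pos: [0.4533, -0.1236, 0.124]
eef_rot: [-0.0, 0.709, -0.705, 0.0]
ft_force: [0.0, 0.5, -0.4]
finger_gap: 0.015
finger_force: 39.6
```

{"op": "drive_tool", "data": {"motion": [[[0, 0, -0.6], [0, 0, 0]], [[0, 0, -0.6], [0, 0, 0]], [[0, 0, -0.6], [0, 0, 0]], [[0, 0, -0.1], [0, 0, 0]]]}}

```text
time: 16.6
eef_pos: [0.4544, -0.124, 0.2696]
eef_rot: [-0.002, 0.709, -0.706, 0.003]
ft_force: [-0.5, 0.2, -1.0]
finger_gap: 0.0148
finger_force: 39.6
```

```bash
python3 - <<'E'
from h import *
im=strack(); plan([([.361,-.302,.265],-1.566)])
E
```

```text
bowl 1.0 [0. 0.]; dish 0.96 [0. 0.]; stand 0.99 [0. 0.]; A 0.91 [0. 0.]; B 0.93 [0. 0.]; C 0.87 [0. 0.]; 
at [ 0.4539 -0.1238  0.2685] yaw -1.566 j [ 0.07  0.08 -0.01  0.   -1.47 -0.06] t 16.65
[[[0.592, 0.312, 0.01], [-0.001, -0.0, -0.0]], [[0.592, 0.312, 0.011], [-0.001, -0.0, -0.0]], [[0.592, 0.312, 0.011], [-0.001, -0.0, -0.0]], [[0.592, 0.312, 0.011], [-0.001, -0.0, -0.0]]]
```

{"op": "drive_tool", "data": {"motion": [[[0.59, 0.31, 0], [0, 0, 0]], [[0.59, 0.31, 0], [0, 0, 0]], [[0.59, 0.31, 0], [0, 0, 0]], [[0.59, 0.31, 0], [0, 0, 0]], [[0, 0, 0], [0, 0, 0]]]}}

```text
time: 17.27
eef_pos: [0.3586, -0.3029, 0.2644]
eef_rot: [-0.001, -0.707, 0.707, 0.001]
ft_force: [-0.7, 1.4, -0.6]
finger_gap: 0.0148
finger_force: 39.6
```

{"op": "drive_tool", "data": {"motion": [[[0, 0, 0], [0, 0, 0]], [[0, 0, 0], [0, 0, 0]]]}}

```text
time: 17.52
eef_pos: [0.3611, -0.3003, 0.2655]
eef_rot: [-0.0, 0.709, -0.705, -0.0]
ft_force: [-0.3, -0.6, -0.9]
finger_gap: 0.0149
finger_force: 39.6
```

```bash
python3 - <<'E'
from h import *
im=strack(); plan([([.361,-.302,.2],-1.566)]); p,R,s=tool(); print(proj("scene",p-[0,0,.108]))
cv2.imwrite("pics/v7.png",cv2.resize(im[110:210,200:300],None,fx=5.5,fy=5.5))
E
```

```text
bowl 1.0 [0. 0.]; dish 0.68 [0. 0.]; stand 0.99 [0. 0.]; A 0.87 [0. 0.]; B 0.93 [0. 0.]; C 1.0 [0. 0.]; 
at [ 0.3612 -0.3003  0.2656] yaw -1.565 j [-0.36  0.09 -0.01 -0.   -1.47  0.37] t 17.57
[[[0.012, 0.001, 0.438], [0.0, 0.0, 0.0]], [[0.012, 0.001, 0.438], [0.0, 0.0, 0.0]]]
[[245.84051541 146.39882014]]
```

View pics/v7.png

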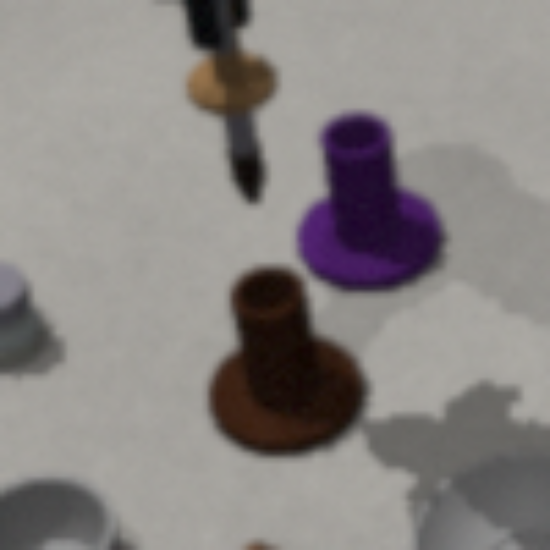

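Brush centred above the stand (stand unmoved). Insert.

{"op": "drive_tool", "data": {"motion": [[[0.02, 0, 0.5], [0, 0, 0]], [[0, 0, 0.5], [0, 0, 0]], [[0, 0, 0.4], [0, 0, 0]], [[0, 0, 0.3], [0, 0, 0]], [[0, 0, 0.1], [0, 0, 0]]]}}

```text
time: 18.2
eef_pos: [0.3604, -0.3016, 0.1297]
eef_rot: [0.0, 0.709, -0.705, -0.001]
ft_force: [-0.3, 0.6, 0.1]
finger_gap: 0.0149
finger_force: 39.6
```

{"op": "drive_tool", "data": {"motion": [[[0, 0, 0.08], [0, 0, 0]], [[0, 0, 0], [0, 0, 0]], [[0, 0, 0], [0, 0, 0]]]}}

```text
time: 18.58
eef_pos: [0.3612, -0.3028, 0.1257]
eef_rot: [-0.0, 0.709, -0.705, 0.001]
ft_force: [-0.3, 0.5, -0.6]
finger_gap: 0.0149
finger_force: 39.6
```

{"op": "drive_tool", "data": {"motion": [[[0, 0, 0.02], [0, 0, 0]], [[0, 0, 0], [0, 0, 0]]]}}

```text
time: 18.82
eef_pos: [0.3607, -0.3026, 0.1235]
eef_rot: [-0.0, 0.709, -0.706, 0.0]
ft_force: [0.2, -0.5, -0.1]
finger_gap: 0.0147
finger_force: 39.6
```

{"op": "drive_tool", "data": {"motion": [[[0, 0, 0], [0, 0, 0]], [[0, 0, 0], [0, 0, 0]], [[0, 0, 0], [0, 0, 0]], [[0, 0, 0], [0, 0, 0]], [[0, 0, 0], [0, 0, 0]]], "gripper": 1}}

```text
time: 19.45
eef_pos: [0.3607, -0.3026, 0.1234]
eef_rot: [0.0, 0.709, -0.705, 0.0]
ft_force: [0.3, 0.2, 0.1]
finger_gap: 0.0851
finger_force: 0.0
```

{"op": "drive_tool", "data": {"motion": [[[0, 0, -0.4], [0, 0, 0]], [[0, 0, -0.7], [0, 0, 0]], [[0, 0, -0.7], [0, 0, 0]], [[-0.6, -0.3, 0], [0, 0, 0]], [[-0.8, -0.2, 0], [0, 0, 0]]]}}

```text
time: 20.08
eef_pos: [0.3985, -0.1968, 0.2587]
eef_rot: [-0.0, 0.708, -0.706, 0.0]
ft_force: [0.9, 0.1, -1.0]
finger_gap: 0.0856
finger_force: 0.0
```

```bash
python3 - <<'E'
from h import *
im=strack(); plan([([.43,.056,.22],-1.36),([.446,.056,.12],-1.36)])
cv2.imwrite("pics/v8.png",cv2.resize(im[110:210,200:300],None,fx=5.5,fy=5.5))
E
```

```text
bowl 1.0 [0. 0.]; dish 0.77 [0. 0.]; stand 1.0 [0. 0.]; A 0.87 [0. 0.]; B 0.9 [0. 0.]; C 1.0 [0. 0.]; 
at [ 0.3996 -0.1906  0.2585] yaw -1.563 j [-0.09  0.03 -0.09 -0.   -1.45  0.1 ] t 20.12
[[[-0.657, -0.086, 0.105], [-0.0, 0.0, -0.019]], [[-0.653, -0.112, 0.104], [-0.0, 0.0, -0.019]], [[-0.648, -0.139, 0.104], [-0.0, 0.0, -0.019]], [[-0.642, -0.165, 0.103], [-0.0, 0.0, -0.019]], [[-0.634, -0.191, 0.103], [-0.0, 0.0, -0.019]]]
[[[0.022, -0.104, 0.667], [0.0, 0.0, 0.0]], [[0.022, -0.104, 0.667], [0.0, 0.0, 0.0]]]
```

View pics/v8.png

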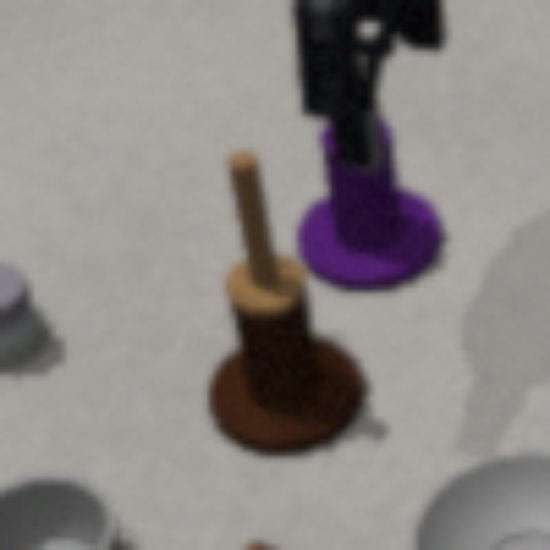

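The brush hangs in its stand again, collar on the rim. Now tile B (44 mm).

{"op": "drive_tool", "data": {"motion": [[[-0.657, -0.086, 0.105], [0, 0, -0.019]], [[-0.653, -0.112, 0.105], [0, 0, -0.019]], [[-0.648, -0.139, 0.105], [0, 0, -0.019]], [[-0.642, -0.165, 0.105], [0, 0, -0.019]], [[-0.634, -0.191, 0.105], [0, 0, -0.019]]]}}

```text
time: 20.75
eef_pos: [0.4291, 0.0507, 0.219]
eef_rot: [-0.0, 0.776, -0.631, 0.0]
ft_force: [1.3, -0.3, -0.3]
finger_gap: 0.0854
finger_force: 0.0
```

{"op": "drive_tool", "data": {"motion": [[[0.02, -0.1, 0.67], [0, 0, 0]], [[0.02, -0.1, 0.67], [0, 0, 0]], [[0, 0, 0], [0, 0, 0]], [[0, 0, 0], [0, 0, 0]]]}}

```text
time: 21.25
eef_pos: [0.4456, 0.0491, 0.1204]
eef_rot: [-0.001, 0.775, -0.632, 0.001]
ft_force: [0.5, 0.4, 0.8]
finger_gap: 0.085
finger_force: 0.0
```

```bash
python3 - <<'E'
from h import *
im=strack(); plan([([.446,.056,.014],-1.36)])
E
```

```text
bowl 1.0 [0. 0.]; dish 1.0 [0. 0.]; stand 1.0 [0. 0.]; A 0.87 [0. 0.]; B 0.97 [0. 0.]; C 0.88 [0. 0.]; 
at [0.4459 0.0493 0.1209] yaw -1.367 j [ 0.46  0.12 -0.35  0.   -1.09 -0.26] t 21.3
[[[-0.043, -0.007, 0.712], [-0.001, 0.0, -0.002]], [[-0.043, -0.008, 0.712], [-0.001, 0.0, -0.002]]]
```

{"op": "drive_tool", "data": {"motion": [[[-0.08, -0.015, 0.5], [0, 0, 0]], [[0, 0, 0.5], [0, 0, 0]], [[0, 0, 0.3], [0, 0, 0]], [[0, 0, 0.13], [0, 0, 0]], [[0, 0, 0], [0, 0, 0]]]}}

```text
time: 21.92
eef_pos: [0.4452, 0.0554, 0.0123]
eef_rot: [-0.001, 0.775, -0.632, 0.0]
ft_force: [0.6, -1.1, -0.5]
finger_gap: 0.0853
finger_force: 0.0
```

{"op": "drive_tool", "data": {"motion": [[[0, 0, 0], [0, 0, 0]], [[0, 0, 0], [0, 0, 0]], [[0, 0, 0], [0, 0, 0]], [[0, 0, 0], [0, 0, 0]], [[0, 0, 0], [0, 0, 0]]], "gripper": 0, "squeeze": 40}}

```text
time: 22.55
eef_pos: [0.4457, 0.0557, 0.0125]
eef_rot: [-0.001, 0.775, -0.631, 0.001]
ft_force: [0.2, 1.3, 6.0]
finger_gap: 0.0454
finger_force: 40.9
```

{"op": "drive_tool", "data": {"motion": [[[0, 0, -0.4], [0, 0, 0]], [[0, 0, -0.7], [0, 0, 0]], [[0, 0, -0.7], [0, 0, 0]], [[0, 0, -0.7], [0, 0, 0]], [[0, 0, -0.3], [0, 0, 0]]]}}

```text
time: 23.18
eef_pos: [0.4452, 0.0554, 0.2247]
eef_rot: [-0.002, 0.775, -0.632, 0.001]
ft_force: [0.6, 0.2, -2.0]
finger_gap: 0.0455
finger_force: 41.5
```

{"op": "drive_tool", "data": {"motion": [[[0, 0, 0], [0, 0, 0]], [[0, 0, 0], [0, 0, 0]]]}}

```text
time: 23.42
eef_pos: [0.4435, 0.0551, 0.22]
eef_rot: [0.001, 0.775, -0.632, -0.001]
ft_force: [-0.6, -0.6, -1.6]
finger_gap: 0.0455
finger_force: 41.5
```

```bash
python3 - <<'E'
from h import *
plan([([.610,-.032,.22],-1.681)])
E
```

```text
at [0.4435 0.0551 0.22  ] yaw -1.367 j [ 0.48  0.06 -0.16 -0.   -1.36 -0.27] t 23.43
[[[0.396, -0.485, -0.001], [0.0, -0.0, 0.037]], [[0.357, -0.514, -0.001], [0.0, -0.0, 0.037]], [[0.316, -0.541, -0.001], [0.0, -0.0, 0.037]], [[0.273, -0.564, -0.0], [0.0, -0.0, 0.037]]]
```

{"op": "drive_tool", "data": {"motion": [[[0.396, -0.485, 0], [0, 0, 0.037]], [[0.357, -0.514, 0], [0, 0, 0.037]], [[0.316, -0.541, 0], [0, 0, 0.037]], [[0.273, -0.564, 0], [0, 0, 0.037]], [[0, 0, 0], [0, 0, 0]]]}}

```text
time: 24.05
eef_pos: [0.6118, -0.0332, 0.2169]
eef_rot: [-0.003, -0.667, 0.745, 0.002]
ft_force: [-1.2, -0.1, -1.5]
finger_gap: 0.0458
finger_force: 41.7
```

{"op": "drive_tool", "data": {"motion": [[[0, 0, 0], [0, 0, 0]], [[0, 0, 0], [0, 0, 0]], [[0, 0, 0], [0, 0, 0]]]}}

```text
time: 24.42
eef_pos: [0.6105, -0.0311, 0.2218]
eef_rot: [0.0, -0.669, 0.743, -0.0]
ft_force: [0.3, 0.8, -1.0]
finger_gap: 0.0452
finger_force: 41.7
```

```bash
python3 - <<'E'
from h import *
im=strack(); cv2.imwrite("pics/s_hold.png",im)
plan([([.610,-.032,.14],-1.681)])
E
```

```text
bowl 1.0 [0. 0.]; dish 0.36 [-0.007 -0.068]; stand 1.0 [0. 0.]; A 0.99 [0. 0.]; B 0.8 [-0.018  0.084]; C 0.9 [-0.004 -0.   ]; 
at [ 0.6106 -0.0312  0.2219] yaw -1.676 j [ 0.2   0.38  0.26 -0.   -1.45 -0.31] t 24.48
[[[0.006, 0.004, 0.546], [-0.0, 0.0, 0.001]], [[0.006, 0.004, 0.546], [-0.0, 0.0, 0.001]]]
```

{"op": "drive_tool", "data": {"motion": [[[0, 0, 0.4], [0, 0, 0]], [[0, 0, 0.2], [0, 0, 0]], [[0, 0, 0.2], [0, 0, 0]], [[0, 0, 0.15], [0, 0, 0]], [[0, 0, 0], [0, 0, 0]]]}}

```text
time: 25.1
eef_pos: [0.6106, -0.0317, 0.1492]
eef_rot: [-0.001, -0.668, 0.744, 0.0]
ft_force: [0.0, -0.1, 0.5]
finger_gap: 0.0453
finger_force: 41.8
```

{"op": "drive_tool", "data": {"motion": [[[0, 0, 0.1], [0, 0, 0]], [[0, 0, 0.06], [0, 0, 0]], [[0, 0, 0.03], [0, 0, 0]], [[0, 0, 0], [0, 0, 0]]]}}

```text
time: 25.6
eef_pos: [0.611, -0.0316, 0.1357]
eef_rot: [-0.0, -0.668, 0.744, 0.0]
ft_force: [-0.2, -0.2, -0.6]
finger_gap: 0.0454
finger_force: 41.8
```

{"op": "drive_tool", "data": {"motion": [[[0, 0, 0.02], [0, 0, 0]], [[0, 0, 0.015], [0, 0, 0]], [[0, 0, 0], [0, 0, 0]]]}}

```text
time: 25.98
eef_pos: [0.6109, -0.0316, 0.1331]
eef_rot: [-0.0, -0.668, 0.744, 0.0]
ft_force: [0.1, -0.6, -0.9]
finger_gap: 0.0455
finger_force: 41.8
```

{"op": "drive_tool", "data": {"motion": [[[0, 0, 0.015], [0, 0, 0]], [[0, 0, 0.01], [0, 0, 0]], [[0, 0, 0], [0, 0, 0]]]}}

```text
time: 26.35
eef_pos: [0.6112, -0.0317, 0.1325]
eef_rot: [0.0, -0.669, 0.744, -0.001]
ft_force: [-2.6, 0.7, 5.0]
finger_gap: 0.0455
finger_force: 42.6
```

Resting on the bar. Release and lift, then plan for tile A.

{"op": "drive_tool", "data": {"motion": [[[0, 0, -0.01], [0, 0, 0]], [[0, 0, 0], [0, 0, 0]], [[0, 0, 0], [0, 0, 0]], [[0, 0, 0], [0, 0, 0]], [[0, 0, 0], [0, 0, 0]]], "gripper": 0.85}}

```text
time: 26.98
eef_pos: [0.611, -0.0316, 0.132]
eef_rot: [-0.0, -0.668, 0.744, 0.0]
ft_force: [0.2, 0.6, 0.3]
finger_gap: 0.0728
finger_force: 0.0
```

{"op": "drive_tool", "data": {"motion": [[[0, 0, -0.3], [0, 0, 0]], [[0, 0, -0.5], [0, 0, 0]], [[0, 0, -0.5], [0, 0, 0]], [[0, 0, 0], [0, 0, 0]]]}}

```text
time: 27.48
eef_pos: [0.6127, -0.0318, 0.2334]
eef_rot: [0.003, -0.669, 0.744, -0.002]
ft_force: [-0.1, -0.5, 0.1]
finger_gap: 0.0726
finger_force: 0.0
```

```bash
python3 - <<'E'
from h import *
print(proj("scene",[[.611,-.032,.166],[.611,-.032,.12]]),proj("top",[.611,-.032,.166]))
im=strack();im=bot.grab_frame("scene").astype(int)
# red tile pixels near the bar
m=(im[...,0]>1.9*im[...,2]+20)&(im[...,0]>120)
r=m[195:270,280:350]; v,u=np.nonzero(r); print(len(u),u.min()+280,u.max()+280,v.min()+195,v.max()+195)
plan([([.435,.143,.23],.21-np.pi),([.435,.143,.12],.21-np.pi)])
E
```

```text
[[311.42786148 229.03457686]
 [311.65377825 239.99725169]] [[299.22342921 138.15113158]]
bowl 1.0 [0. 0.]; dish 0.33 [-0.011 -0.099]; stand 1.0 [0. 0.]; A 0.99 [0. 0.]; B 0.8 [-0.018  0.084]; C 0.9 [-0.004 -0.   ]; 
57 302 321 225 237
at [ 0.611  -0.0314  0.2294] yaw -1.677 j [ 0.2   0.38  0.28 -0.   -1.47 -0.31] t 27.57
[[[-0.258, 0.323, -0.001], [0.0, 0.0, 0.075]], [[-0.204, 0.359, -0.001], [0.0, 0.0, 0.075]], [[-0.146, 0.386, -0.001], [0.0, 0.0, 0.075]], [[-0.084, 0.404, -0.001], [0.0, 0.0, 0.075]], [[-0.02, 0.412, -0.001], [0.0, 0.0, 0.075]]]
[[[0.045, 0.41, -0.001], [0.0, 0.0, 0.075]], [[0.109, 0.398, -0.001], [0.0, 0.0, 0.075]], [[0.169, 0.377, -0.001], [0.0, 0.0, 0.075]], [[0.0, 0.0, 0.733], [0.0, 0.0, 0.0]], [[0.0, 0.0, 0.733], [0.0, 0.0, 0.0]]]
```

{"op": "drive_tool", "data": {"motion": [[[-0.258, 0.323, 0], [0, 0, 0.075]], [[-0.204, 0.359, 0], [0, 0, 0.075]], [[-0.146, 0.386, 0], [0, 0, 0.075]], [[-0.084, 0.404, 0], [0, 0, 0.075]], [[-0.02, 0.412, 0], [0, 0, 0.075]]]}}

```text
time: 28.2
eef_pos: [0.4996, 0.0779, 0.228]
eef_rot: [-0.001, -0.33, 0.944, 0.0]
ft_force: [0.3, 0.5, -0.2]
finger_gap: 0.0729
finger_force: 0.0
```

{"op": "drive_tool", "data": {"motion": [[[0.045, 0.41, 0], [0, 0, 0.075]], [[0.109, 0.398, 0], [0, 0, 0.075]], [[0.169, 0.377, 0], [0, 0, 0.075]], [[0, 0, 0.73], [0, 0, 0]], [[0, 0, 0.73], [0, 0, 0]]]}}

```text
time: 28.82
eef_pos: [0.4344, 0.1431, 0.1181]
eef_rot: [-0.0, -0.104, 0.995, 0.0]
ft_force: [1.3, -0.1, -0.2]
finger_gap: 0.0726
finger_force: 0.0
```

{"op": "drive_tool", "data": {"motion": [[[0, 0, 0], [0, 0, 0]], [[0, 0, 0], [0, 0, 0]], [[0, 0, 0], [0, 0, 0]]]}}

```text
time: 29.2
eef_pos: [0.4368, 0.1437, 0.1223]
eef_rot: [0.002, -0.104, 0.995, 0.001]
ft_force: [0.5, -0.3, 0.3]
finger_gap: 0.0724
finger_force: 0.0
```

```bash
python3 - <<'E'
from h import *
im=strack(); plan([([.435,.143,.016],.21-np.pi)])
E
```

```text
bowl 1.0 [0. 0.]; dish 0.9 [0. 0.]; stand 1.0 [0. 0.]; A 0.96 [0. 0.]; B 0.82 [-0.022  0.084]; C 1.0 [0. 0.]; 
at [0.4366 0.1436 0.122 ] yaw -2.934 j [ 0.66  0.14 -0.32  0.   -1.1  -2.02] t 29.25
[[[0.014, -0.003, 0.707], [0.0, 0.001, -0.001]], [[0.013, -0.002, 0.707], [0.0, 0.001, -0.001]]]
```

{"op": "drive_tool", "data": {"motion": [[[0.02, 0, 0.5], [0, 0, 0]], [[0, 0, 0.5], [0, 0, 0]], [[0, 0, 0.3], [0, 0, 0]], [[0, 0, 0.12], [0, 0, 0]], [[0, 0, 0], [0, 0, 0]]]}}

```text
time: 29.88
eef_pos: [0.4344, 0.1429, 0.0142]
eef_rot: [0.0, -0.104, 0.995, 0.0]
ft_force: [-0.3, 0.2, 0.3]
finger_gap: 0.0728
finger_force: 0.0
```

{"op": "drive_tool", "data": {"motion": [[[0, 0, 0], [0, 0, 0]], [[0, 0, 0], [0, 0, 0]], [[0, 0, 0], [0, 0, 0]], [[0, 0, 0], [0, 0, 0]], [[0, 0, 0], [0, 0, 0]]], "gripper": 0}}

```text
time: 30.5
eef_pos: [0.4348, 0.1433, 0.0148]
eef_rot: [0.001, -0.104, 0.995, 0.001]
ft_force: [-0.6, 0.6, 6.4]
finger_gap: 0.0454
finger_force: 41.8
```

{"op": "drive_tool", "data": {"motion": [[[0, 0, -0.4], [0, 0, 0]], [[0, 0, -0.7], [0, 0, 0]], [[0, 0, -0.7], [0, 0, 0]], [[0, 0, -0.7], [0, 0, 0]], [[0, 0, -0.4], [0, 0, 0]]]}}

```text
time: 31.12
eef_pos: [0.4342, 0.1428, 0.2341]
eef_rot: [0.002, -0.104, 0.995, 0.001]
ft_force: [0.8, 1.0, -2.0]
finger_gap: 0.0454
finger_force: 41.5
```

{"op": "drive_tool", "data": {"motion": [[[0, 0, 0], [0, 0, 0]], [[0, 0, 0], [0, 0, 0]]]}}

```text
time: 31.38
eef_pos: [0.433, 0.1424, 0.2299]
eef_rot: [-0.001, -0.104, 0.995, -0.0]
ft_force: [0.6, -0.0, -1.2]
finger_gap: 0.0452
finger_force: 41.6
```

```bash
python3 - <<'E'
from h import *
plan([([.50,.10,.225],-2.3),([.620,.0575,.225],-1.681)])
E
```

```text
at [0.433  0.1424 0.2299] yaw -2.934 j [ 0.66  0.07 -0.12 -0.   -1.38 -2.03] t 31.38
[[[-0.189, -0.184, 0.016], [0.0, -0.0, -0.076]], [[-0.158, -0.212, 0.016], [0.0, -0.0, -0.076]], [[-0.122, -0.234, 0.016], [0.0, -0.0, -0.076]], [[-0.084, -0.251, 0.016], [0.0, -0.0, -0.076]], [[-0.161, -0.393, 0.0], [0.0, 0.0, -0.074]]]
[[[-0.098, -0.413, 0.0], [0.0, 0.0, -0.074]], [[-0.034, -0.423, 0.0], [0.0, 0.0, -0.074]], [[0.032, -0.423, 0.0], [0.0, 0.0, -0.074]]]
```

{"op": "drive_tool", "data": {"motion": [[[-0.189, -0.184, 0.016], [0, 0, -0.076]], [[-0.158, -0.212, 0.016], [0, 0, -0.076]], [[-0.122, -0.234, 0.016], [0, 0, -0.076]], [[-0.084, -0.251, 0.016], [0, 0, -0.076]], [[-0.161, -0.393, 0], [0, 0, -0.074]]]}}

```text
time: 32.0
eef_pos: [0.5303, 0.0892, 0.2246]
eef_rot: [-0.002, -0.482, 0.876, 0.0]
ft_force: [-0.6, 0.9, -0.8]
finger_gap: 0.0455
finger_force: 41.4
```

{"op": "drive_tool", "data": {"motion": [[[-0.098, -0.413, 0], [0, 0, -0.074]], [[-0.034, -0.423, 0], [0, 0, -0.074]], [[0.032, -0.423, 0], [0, 0, -0.074]], [[0, 0, 0], [0, 0, 0]], [[0, 0, 0], [0, 0, 0]]]}}

```text
time: 32.62
eef_pos: [0.6202, 0.0581, 0.2247]
eef_rot: [-0.001, -0.668, 0.744, 0.001]
ft_force: [0.1, 0.7, -0.7]
finger_gap: 0.0456
finger_force: 41.6
```

{"op": "drive_tool", "data": {"motion": [[[0, 0, 0], [0, 0, 0]], [[0, 0, 0], [0, 0, 0]]]}}

```text
time: 32.88
eef_pos: [0.6205, 0.0585, 0.2266]
eef_rot: [0.0, -0.669, 0.744, -0.0]
ft_force: [0.6, 0.3, -1.3]
finger_gap: 0.0455
finger_force: 41.6
```

```bash
python3 - <<'E'
from h import *
plan([([.620,.0575,.15],-1.681)])
E
```

```text
at [0.6205 0.0585 0.2266] yaw -1.677 j [ 0.34  0.4   0.31 -0.   -1.47 -0.45] t 32.88
[[[0.007, 0.003, 0.511], [-0.0, 0.0, 0.001]], [[0.007, 0.003, 0.511], [-0.0, 0.0, 0.001]]]
```

{"op": "drive_tool", "data": {"motion": [[[0, 0, 0.4], [0, 0, 0]], [[0, 0, 0.2], [0, 0, 0]], [[0, 0, 0.2], [0, 0, 0]], [[0, 0, 0.15], [0, 0, 0]], [[0, 0, 0], [0, 0, 0]]]}}

```text
time: 33.5
eef_pos: [0.6206, 0.058, 0.1542]
eef_rot: [-0.001, -0.668, 0.744, 0.0]
ft_force: [0.2, -0.7, -1.1]
finger_gap: 0.0458
finger_force: 41.7
```

{"op": "drive_tool", "data": {"motion": [[[0, 0, 0.12], [0, 0, 0]], [[0, 0, 0.08], [0, 0, 0]], [[0, 0, 0.03], [0, 0, 0]], [[0, 0, 0], [0, 0, 0]]]}}

```text
time: 34.0
eef_pos: [0.621, 0.0581, 0.1377]
eef_rot: [-0.0, -0.668, 0.744, -0.0]
ft_force: [-0.5, 0.4, -1.4]
finger_gap: 0.0458
finger_force: 41.7
```

{"op": "drive_tool", "data": {"motion": [[[0, 0, 0.015], [0, 0, 0]], [[0, 0, 0.015], [0, 0, 0]], [[0, 0, 0], [0, 0, 0]]]}}

```text
time: 34.38
eef_pos: [0.621, 0.0581, 0.1355]
eef_rot: [-0.0, -0.668, 0.744, 0.0]
ft_force: [-0.4, 0.5, -0.9]
finger_gap: 0.0453
finger_force: 41.7
```

{"op": "drive_tool", "data": {"motion": [[[0, 0, 0.012], [0, 0, 0]], [[0, 0, 0], [0, 0, 0]], [[0, 0, 0], [0, 0, 0]]]}}

```text
time: 34.75
eef_pos: [0.6211, 0.0581, 0.1349]
eef_rot: [0.0, -0.668, 0.744, -0.0]
ft_force: [-1.3, -0.2, 1.0]
finger_gap: 0.0455
finger_force: 41.9
```

{"op": "drive_tool", "data": {"motion": [[[0, 0, 0], [0, 0, 0]], [[0, 0, 0], [0, 0, 0]], [[0, 0, 0], [0, 0, 0]], [[0, 0, 0], [0, 0, 0]], [[0, 0, 0], [0, 0, 0]]], "gripper": 0.85}}

```text
time: 35.38
eef_pos: [0.621, 0.0581, 0.1346]
eef_rot: [-0.0, -0.668, 0.744, 0.0]
ft_force: [-0.1, 0.0, -0.2]
finger_gap: 0.0722
finger_force: 0.0
```

{"op": "drive_tool", "data": {"motion": [[[0, 0, -0.3], [0, 0, 0]], [[0, 0, -0.5], [0, 0, 0]], [[0, 0, -0.5], [0, 0, 0]], [[0, 0, 0], [0, 0, 0]]]}}

```text
time: 35.88
eef_pos: [0.6226, 0.0582, 0.236]
eef_rot: [0.003, -0.669, 0.744, -0.002]
ft_force: [0.1, 0.4, -0.7]
finger_gap: 0.0728
finger_force: 0.0
```

```bash
python3 - <<'E'
from h import *
im=strack();im=bot.grab_frame("scene").astype(int)
m=((im[...,0]>1.9*im[...,2]+20)&(im[...,0]>120)).astype(np.uint8)
m[:,:270]=0;m[:215]=0;m[260:]=0
n,_,st,c=cv2.connectedComponentsWithStats(m); print([list(a) for a in st[1:] if a[4]>15])
print(proj("scene",[[.62,.0575,.166],[.61,-.032,.166]]).round(1))
plan([([.50,.18,.23],-2.2),([.362,.275,.23],.45-np.pi),([.362,.275,.12],.45-np.pi)])
E
```

```text
bowl 1.0 [0. 0.]; dish 0.9 [0. 0.]; stand 1.0 [0. 0.]; A 0.47 [0.038 0.088]; B 0.62 [ 0.006 -0.037]; C 0.9 [0. 0.]; 
[[np.int32(302), np.int32(221), np.int32(20), np.int32(17), np.int32(215)], [np.int32(551), np.int32(229), np.int32(14), np.int32(6), np.int32(31)], [np.int32(337), np.int32(236), np.int32(7), np.int32(9), np.int32(40)], [np.int32(351), np.int32(236), np.int32(10), np.int32(14), np.int32(62)], [np.int32(594), np.int32(238), np.int32(15), np.int32(11), np.int32(92)], [np.int32(618), np.int32(246), np.int32(22), np.int32(10), np.int32(121)]]
[[347.3 239.7]
 [311.5 228.7]]
at [0.6209 0.0583 0.232 ] yaw -1.677 j [ 0.34  0.4   0.32 -0.   -1.49 -0.45] t 35.98
[[[-0.481, 0.592, 0.009], [0.0, 0.0, 0.083]], [[-0.371, 0.666, 0.009], [0.0, 0.0, 0.083]], [[-0.25, 0.72, 0.009], [0.0, 0.0, 0.083]], [[0.02, 0.744, 0.0], [0.0, 0.0, 0.078]], [[0.141, 0.731, 0.0], [0.0, 0.0, 0.078]]]
[[[0.258, 0.698, 0.0], [0.0, 0.0, 0.078]], [[0.0, 0.0, 0.733], [0.0, 0.0, 0.0]], [[0.0, 0.0, 0.733], [0.0, 0.0, 0.0]]]
```

{"op": "drive_tool", "data": {"motion": [[[-0.481, 0.592, 0], [0, 0, 0.083]], [[-0.371, 0.666, 0], [0, 0, 0.083]], [[-0.25, 0.72, 0], [0, 0, 0.083]], [[0.02, 0.744, 0], [0, 0, 0.078]], [[0.141, 0.731, 0], [0, 0, 0.078]]]}}

```text
time: 36.6
eef_pos: [0.4078, 0.2414, 0.2307]
eef_rot: [-0.001, -0.305, 0.952, -0.0]
ft_force: [0.5, 0.3, 0.5]
finger_gap: 0.0725
finger_force: 0.0
```

{"op": "drive_tool", "data": {"motion": [[[0.258, 0.698, 0], [0, 0, 0.078]], [[0, 0, 0.73], [0, 0, 0]], [[0, 0, 0.73], [0, 0, 0]], [[0, 0, 0], [0, 0, 0]], [[0, 0, 0], [0, 0, 0]]]}}

```text
time: 37.22
eef_pos: [0.3672, 0.2713, 0.1243]
eef_rot: [0.001, -0.233, 0.973, 0.0]
ft_force: [0.0, 0.8, 0.9]
finger_gap: 0.0727
finger_force: 0.0
```

{"op": "drive_tool", "data": {"motion": [[[0, 0, 0], [0, 0, 0]], [[0, 0, 0], [0, 0, 0]]]}}

```text
time: 37.48
eef_pos: [0.3669, 0.2714, 0.1241]
eef_rot: [0.001, -0.233, 0.973, 0.001]
ft_force: [-0.4, 0.1, 0.4]
finger_gap: 0.0728
finger_force: 0.0
```

```bash
python3 - <<'E'
from h import *
im=strack(); plan([([.362,.275,.016],.45-np.pi)])
im=im[:,:,::-1].astype(int)
m=((im[...,0]>1.9*im[...,2]+20)&(im[...,0]>120)).astype(np.uint8)
m[:,:270]=0;m[:215]=0;m[260:]=0;m[:,400:]=0
n,_,st,c=cv2.connectedComponentsWithStats(m); print(st[1:][st[1:,4]>15].tolist())
E
```

```text
bowl 1.0 [0. 0.]; dish 0.9 [0. 0.]; stand 1.0 [0. 0.]; A 0.53 [-0.107 -0.029]; B 0.66 [ 0.094 -0.019]; C 0.98 [0. 0.]; 
at [0.3667 0.2712 0.1238] yaw -2.672 j [ 0.98  0.13 -0.33  0.   -1.11 -2.08] t 37.52
[[[0.018, 0.036, 0.719], [0.0, 0.0, 0.005]], [[0.018, 0.036, 0.719], [0.0, 0.0, 0.005]]]
[[302, 221, 20, 16, 204], [337, 232, 24, 18, 265]]
```

Both tiles show on the bar (scene 302–322 and 337–361). Now pick C.

{"op": "drive_tool", "data": {"motion": [[[0.036, 0.07, 0.5], [0, 0, 0.01]], [[0, 0, 0.5], [0, 0, 0]], [[0, 0, 0.3], [0, 0, 0]], [[0, 0, 0.13], [0, 0, 0]], [[0, 0, 0], [0, 0, 0]]]}}

```text
time: 38.15
eef_pos: [0.3616, 0.2743, 0.0156]
eef_rot: [0.0, -0.223, 0.975, -0.0]
ft_force: [-0.5, -0.1, 0.5]
finger_gap: 0.0722
finger_force: 0.0
```

{"op": "drive_tool", "data": {"motion": [[[0, 0, 0], [0, 0, 0]], [[0, 0, 0], [0, 0, 0]], [[0, 0, 0], [0, 0, 0]], [[0, 0, 0], [0, 0, 0]], [[0, 0, 0], [0, 0, 0]]], "gripper": 0}}

```text
time: 38.78
eef_pos: [0.3621, 0.275, 0.0166]
eef_rot: [0.001, -0.223, 0.975, 0.001]
ft_force: [-1.2, 0.2, 6.6]
finger_gap: 0.0456
finger_force: 41.5
```

{"op": "drive_tool", "data": {"motion": [[[0, 0, -0.4], [0, 0, 0]], [[0, 0, -0.7], [0, 0, 0]], [[0, 0, -0.7], [0, 0, 0]], [[0, 0, -0.7], [0, 0, 0]], [[0, 0, -0.6], [0, 0, 0]]]}}

```text
time: 39.4
eef_pos: [0.3612, 0.274, 0.2502]
eef_rot: [0.001, -0.223, 0.975, 0.001]
ft_force: [1.4, 0.6, -1.1]
finger_gap: 0.0453
finger_force: 41.2
```

{"op": "drive_tool", "data": {"motion": [[[0, 0, 0], [0, 0, 0]], [[0, 0, 0], [0, 0, 0]]]}}

```text
time: 39.65
eef_pos: [0.3608, 0.2739, 0.2471]
eef_rot: [-0.001, -0.222, 0.975, -0.0]
ft_force: [0.3, 0.6, -1.3]
finger_gap: 0.0454
finger_force: 41.3
```

```bash
python3 - <<'E'
from h import *
plan([([.45,.0,.245],-2.0),([.601,-.1215,.24],-1.681)])
E
```

```text
at [0.3608 0.2739 0.2471] yaw -2.693 j [ 1.    0.06 -0.09 -0.   -1.42 -2.12] t 39.65
[[[0.103, -0.761, 0.006], [0.0, -0.0, -0.066]], [[0.207, -0.74, 0.006], [0.0, -0.0, -0.066]], [[0.307, -0.704, 0.006], [0.0, -0.0, -0.066]], [[0.401, -0.655, 0.006], [0.0, -0.0, -0.066]], [[0.488, -0.593, 0.006], [0.0, -0.0, -0.066]]]
[[[0.159, -0.626, 0.017], [0.0, 0.0, -0.038]], [[0.208, -0.612, 0.017], [0.0, 0.0, -0.038]], [[0.256, -0.593, 0.017], [0.0, 0.0, -0.038]], [[0.303, -0.571, 0.017], [0.0, 0.0, -0.038]]]
```

{"op": "drive_tool", "data": {"motion": [[[0.103, -0.761, 0], [0, 0, -0.066]], [[0.207, -0.74, 0], [0, 0, -0.066]], [[0.307, -0.704, 0], [0, 0, -0.066]], [[0.401, -0.655, 0], [0, 0, -0.066]], [[0.488, -0.593, 0], [0, 0, -0.066]]]}}

```text
time: 40.28
eef_pos: [0.4495, -0.0011, 0.2464]
eef_rot: [-0.001, -0.541, 0.841, 0.001]
ft_force: [1.6, 0.2, -1.0]
finger_gap: 0.0453
finger_force: 41.4
```

{"op": "drive_tool", "data": {"motion": [[[0.159, -0.626, 0.017], [0, 0, -0.038]], [[0.208, -0.612, 0.017], [0, 0, -0.038]], [[0.256, -0.593, 0.017], [0, 0, -0.038]], [[0.303, -0.571, 0.017], [0, 0, -0.038]], [[0, 0, 0], [0, 0, 0]]]}}

```text
time: 40.9
eef_pos: [0.6012, -0.1229, 0.238]
eef_rot: [-0.003, -0.665, 0.747, 0.003]
ft_force: [-0.3, 1.0, -0.4]
finger_gap: 0.0457
finger_force: 41.5
```

{"op": "drive_tool", "data": {"motion": [[[0, 0, 0], [0, 0, 0]], [[0, 0, 0], [0, 0, 0]], [[0, 0, 0], [0, 0, 0]]]}}

```text
time: 41.28
eef_pos: [0.6003, -0.1205, 0.2434]
eef_rot: [0.0, -0.666, 0.746, -0.0]
ft_force: [0.5, 0.3, -1.6]
finger_gap: 0.0455
finger_force: 41.5
```

```bash
python3 - <<'E'
from h import *
plan([([.601,-.1215,.15],-1.681)])
E
```

```text
at [ 0.6003 -0.1205  0.2434] yaw -1.684 j [ 0.06  0.38  0.31 -0.   -1.5  -0.17] t 41.27
[[[0.006, -0.005, 0.623], [-0.0, 0.0, -0.001]], [[0.006, -0.005, 0.623], [-0.0, 0.0, -0.001]]]
```

{"op": "drive_tool", "data": {"motion": [[[0, 0, 0.5], [0, 0, 0]], [[0, 0, 0.3], [0, 0, 0]], [[0, 0, 0.2], [0, 0, 0]], [[0, 0, 0.15], [0, 0, 0]], [[0, 0, 0], [0, 0, 0]]]}}

```text
time: 41.9
eef_pos: [0.6005, -0.1211, 0.1563]
eef_rot: [-0.0, -0.666, 0.746, 0.0]
ft_force: [-0.8, 0.4, 0.2]
finger_gap: 0.0453
finger_force: 41.6
```

{"op": "drive_tool", "data": {"motion": [[[0, 0, 0.12], [0, 0, 0]], [[0, 0, 0.08], [0, 0, 0]], [[0, 0, 0.03], [0, 0, 0]], [[0, 0, 0], [0, 0, 0]]]}}

```text
time: 42.4
eef_pos: [0.6007, -0.1212, 0.1393]
eef_rot: [-0.0, -0.666, 0.746, 0.0]
ft_force: [-0.1, -1.6, -0.4]
finger_gap: 0.0455
finger_force: 41.6
```

{"op": "drive_tool", "data": {"motion": [[[0, 0, 0.015], [0, 0, 0]], [[0, 0, 0.01], [0, 0, 0]], [[0, 0, 0], [0, 0, 0]]]}}

```text
time: 42.78
eef_pos: [0.6008, -0.1212, 0.1375]
eef_rot: [0.0, -0.666, 0.746, -0.0]
ft_force: [0.5, 0.7, -1.2]
finger_gap: 0.0452
finger_force: 41.6
```

{"op": "drive_tool", "data": {"motion": [[[0, 0, 0.014], [0, 0, 0]], [[0, 0, 0], [0, 0, 0]], [[0, 0, 0], [0, 0, 0]]]}}

```text
time: 43.15
eef_pos: [0.6009, -0.1212, 0.1367]
eef_rot: [0.0, -0.666, 0.746, -0.0]
ft_force: [-1.7, 0.8, 0.9]
finger_gap: 0.0451
finger_force: 41.7
```

{"op": "drive_tool", "data": {"motion": [[[0, 0, 0], [0, 0, 0]], [[0, 0, 0], [0, 0, 0]], [[0, 0, 0], [0, 0, 0]], [[0, 0, 0], [0, 0, 0]], [[0, 0, 0], [0, 0, 0]]], "gripper": 0.85}}

```text
time: 43.78
eef_pos: [0.6007, -0.1212, 0.1364]
eef_rot: [-0.0, -0.666, 0.746, 0.0]
ft_force: [0.9, -0.7, -0.5]
finger_gap: 0.0724
finger_force: 0.0
```

{"op": "drive_tool", "data": {"motion": [[[0, 0, -0.3], [0, 0, 0]], [[0, 0, -0.6], [0, 0, 0]], [[0, 0, -0.6], [0, 0, 0]], [[0, 0, -0.6], [0, 0, 0]], [[-0.2, 0.6, 0], [0, 0, 0]]]}}

```text
time: 44.4
eef_pos: [0.5611, -0.1017, 0.297]
eef_rot: [0.003, -0.665, 0.747, -0.003]
ft_force: [-0.5, 1.7, 0.0]
finger_gap: 0.073
finger_force: 0.0
```

{"op": "drive_tool", "data": {"motion": [[[-0.4, 0.6, 0], [0, 0, 0]], [[-0.5, 0.6, 0], [0, 0, 0]], [[-0.5, 0.5, 0], [0, 0, 0]], [[-0.5, 0.3, 0], [0, 0, 0]], [[0, 0, 0], [0, 0, 0]]]}}

```text
time: 45.02
eef_pos: [0.4239, 0.0593, 0.2945]
eef_rot: [0.001, -0.667, 0.745, -0.0]
ft_force: [-0.0, -0.3, -0.3]
finger_gap: 0.0726
finger_force: 0.0
```

```bash
python3 - <<'E'
from h import *
im=strack(); print(tool()[0]); bot.grab_frame("top")
cv2.imwrite("pics/v9.png",cv2.resize(im[120:310,180:460],None,fx=2.85,fy=2.85,interpolation=cv2.INTER_CUBIC))
E
```

```text
bowl 1.0 [0. 0.]; dish 0.7 [0. 0.]; stand 1.0 [0. 0.]; A 0.49 [-0.002  0.037]; B 0.66 [ 0.094 -0.019]; C 0.62 [ 0.102 -0.028]; 
[0.42453302 0.05831615 0.29434951]
```

View pics/v9.png

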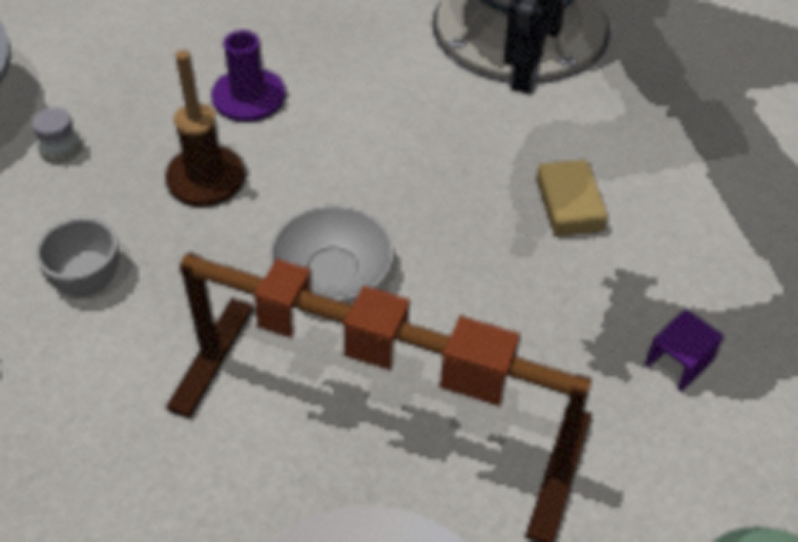

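All three tiles hang upright and separated on the bar (crop (283,297), (377,327), (480,360)), and the brush is in its stand at (197,120). I'll let things settle and hand in.

{"op": "drive_tool", "data": {"motion": [[[0, 0, 0], [0, 0, 0]], [[0, 0, 0], [0, 0, 0]], [[0, 0, 0], [0, 0, 0]], [[0, 0, 0], [0, 0, 0]], [[0, 0, 0], [0, 0, 0]]]}}

```text
time: 45.75
eef_pos: [0.425, 0.0574, 0.2939]
eef_rot: [-0.0, -0.666, 0.746, 0.0]
ft_force: [0.0, -0.3, 0.2]
finger_gap: 0.0725
finger_force: 0.0
```

```bash
python3 -c "
from plant import bot
print(bot.hand_in())"
```

```text
the job is handed in; nothing more can be done
None
```

I handed the job in at about 46 s with every step carried out, but the hand-in returned no verdict: brush dipped, the three tiles present (54, 44, 34 mm; no 64) dabbed in order, brush rinsed and back in its stand, and all three tiles hanging apart on the bar.

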